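# Fit the matching keyed hubs on the torque tester

## Robot

A 6-joint arm with a two-finger parallel gripper is mounted at the origin on a cart in front of the work surface, level with it; the furniture and walls round the work are solid. World frame = base frame: x ahead of the robot, y to its left, z up, the work surface at z = 0. Lengths are in m, angles in degrees, forces in N, time in s.
With the tool pointing down it reaches from about 0.35 to 0.725 m from the base axis. Payload 6 kg.
Tool frame: the origin (TCP) lies midway between the tips of the shut fingers; the grasp point (between the pads) lies 19 mm behind it (bot.grip_point_offset is the z of the grasp point in the tool frame, in m); z points along the fingers, x is the direction in which the jaws open and shut, and the axes are right-handed (so a half turn about z gives the same grasp; the last joint's range is limited). The gripper opens to 85 mm and grips with 20 to 120 N. Pads are 22 mm wide; open, the fingers measure 114 mm over their backs; the gripper's body (76 mm by 85 mm) begins 54 mm behind the grasp point. The pads swing forward as they close: fully open they stand 13 mm farther back than shut.
Start: joints at [-46.312, 2.303, 4.859, 0, -92.561, -19.12], TCP at [0.249, -0.546, 0.196] pointing down, gripper open.
Joint ranges: [-146.85, 146.85], [-73.84, 115.35], [-62.03, 85.46], [-188.31, 113.3], [-161.28, -10.13], [-171.36, 171.36]. Speed limits (degrees/s): [147.25, 147.25, 172.46, 180, 180, 180].

## Interface

Orientations are given as a 3x3 rotation matrix whose columns are the frame's x, y, z axes.
In Python, from cell import bot gives the robot as it stands.
- The arm moves only by the shell command python3 -m pendant 'ROWS' [FORCE]. ROWS is JSON, one flat list of numbers, 5 for each row, row after row: the closure in counts, from 0 (fully open) to 255 (shut), then the shift along the tool's x, y, z in m, then the turn about the tool's z in degrees. A call has 1 to 20 rows; each row shifts and turns the commanded pose from where the row before left it, along the tool's axes as they then stand; what a row does not reach is not made up. A row lasts 1/12 s, in which the tool goes at most 41.7 mm and 7.16 degrees, less where a joint would pass 70% of its speed; a pose out of reach is approached as far as the arm can. A call is refused whole if a number of a shift passes 0.0417 or a number of a turn 7.16, either way. A call with a gripper value outside its range is refused whole. The fingers move at their own pace and stop on an object; FORCE is the grip in N (left out, the last holds). Time passes only in rows, so rows that do not move let the fingers close. It gives the time, the measured TCP pose, the force and the opening at its end, in the units of the state.
- bot.get_obs(): the state, without advancing time (a new reading comes with each control period).
- bot.snapshot(name): name is "side" or "top" or "wrist"; returns (picture, depth): 420x560x3 uint8, blue, green, red; 420x560 float32, m along the optical axis (not along the pixel's ray), 0 where there is no reading.
- bot.camera_params(name): a dict with "camera_matrix" (3x3 intrinsics, pixels), "R" (3x3) and "t" (3): a world point X has camera coordinates R X + t; the wrist camera has in their place "mount" (4x4, takes a point from camera to tool coordinates, whose origin is the TCP and whose axes are the tool frame's). Camera axes: x right, y down, z forward; pixel columns grow to the right and rows downward; lengths in m; the calibration is good to about 2 mm. A picture is of the moment at which its call begins: read the wrist's pose just before it. camera_params takes no time and is no camera call.
- bot.close_job(): hands the job in, once; it reports no verdict.
The state is a dict: "t": time; "joints": joint angles; "qvel": joint speeds; "tau": joint torques, N m; "tool_pos": TCP position; "tool_rot": TCP orientation; "force": force on the tool from outside, world axes, zero at the start; "ft_torque": the same for the moment, N m; "opening": finger opening in m.
Only numpy, scipy, OpenCV 4.12 (cv2) and the standard library are available. Lean on these libraries where they do the work, as an engineer would, in place of code of your own. Each camera call takes 0.05 s, during which the arm holds its last target. There are 200 camera calls.

## Task

Set up the twin torque tester: first slide its load slider right back to the zero end at your right, then press onto each keyed shaft, fully down, the one hub whose keyway lines up with the red key while its lug lies in the yellow fork, and lay every hub that fits neither shaft flat in the grey tray. Once all the hubs are in place, bring the load slider up to the red marker. Leave the other things on the bench where they are.

Things in the scene. Friction and masses are not known exactly. Their poses are not given: they have to be found in the camera images.
- hub_a: loose bare-metal drive hub, 0.25 kg: round flange 72 mm across, 14 mm thick; on it a square boss 50 x 50 mm (sides along hub x and y) from 14 to 46 mm height to grip it by; 26 mm bore right through; a dark lug sticks out along -x. Its keyway (12 mm wide, to 20 mm from the axis, a dark mark running out from it to the rim) is on the lug's side (hub -x). Origin: on the axis at the underside.
- hub_b: loose drive hub like hub_a but for its keyway. Its keyway (12 mm wide, to 20 mm from the axis, a dark mark running out from it to the rim) is a quarter turn from the lug, on the left (hub +y) when the lug points at you. Origin: on the axis at the underside.
- hub_c: loose drive hub like hub_a but for its keyway. Its keyway (12 mm wide, to 20 mm from the axis, a dark mark running out from it to the rim) is opposite the lug (hub +x). Origin: on the axis at the underside. Absent in some starts.
- hub_d: loose drive hub like hub_a but for its keyway. Its keyway (12 mm wide, to 20 mm from the axis, a dark mark running out from it to the rim) is a quarter turn from the lug, on the right (hub -y) when the lug points at you. Origin: on the axis at the underside. Absent in some starts.
- hub_e: loose drive hub like hub_a but for its keyway. Its keyway (12 mm wide, to 20 mm from the axis, a dark mark running out from it to the rim) is opposite the lug (hub +x), the same as hub_c. Origin: on the axis at the underside. Absent in some starts.
- hub_a_lug (a point): end of the lug of hub_a (lug 14 mm wide, 12 mm high), 60 mm from its axis along hub -x, 6 mm above its underside
- hub_b_lug (a point): end of the lug of hub_b (lug 14 mm wide, 12 mm high), 60 mm from its axis along hub -x, 6 mm above its underside
- hub_c_lug (a point): end of the lug of hub_c (lug 14 mm wide, 12 mm high), 60 mm from its axis along hub -x, 6 mm above its underside
- hub_d_lug (a point): end of the lug of hub_d (lug 14 mm wide, 12 mm high), 60 mm from its axis along hub -x, 6 mm above its underside
- hub_e_lug (a point): end of the lug of hub_e (lug 14 mm wide, 12 mm high), 60 mm from its axis along hub -x, 6 mm above its underside
- shaft_a: fixed upright shaft 22 mm thick, 40 mm high (top 8 mm tapered to 17 mm), with a red key 8 mm wide, out to 17.5 mm from the axis, 26 mm high, and a red line on the plate beyond it. Origin: on the axis at the plate's top, where a seated hub's origin comes, at the same yaw. Key along -x, toward the fork: only hub_a fits. May be the left or right one.
- shaft_b: fixed upright shaft 22 mm thick, 40 mm high (top 8 mm tapered to 17 mm), with a red key 8 mm wide, out to 17.5 mm from the axis, 26 mm high, and a red line on the plate beyond it. Origin: on the axis at the plate's top, where a seated hub's origin comes, at the same yaw. Key along +y, a quarter turn from the fork: only hub_b fits. The other end.
- tester: fixed twin torque tester: grey plate 145 x 230 x 12 mm, keyed shafts 70 mm either side of its origin along y (same yaw); on the -x side of each a yellow fork: two prongs 10 mm high, 47 to 65 mm from the shaft axis, gap 20 mm for the lug. Low blue housing, 28 mm high, 63 to 95 mm along +x. Origin: plate underside, between the shafts
- load_slider (a joint): travel of the load slider in m: 0 is the zero end (-y end of its track, the robot's right), 0.12 the other end; friction 1.5 N, it stays where it is left
- load_slider_top (a point): centre of the top of the slider's black grip, which is 28 mm (across the track, x) x 20 mm (along it, y) and 40 mm high, its top 54.5 mm above the worktop
- load_slider_base: fixed blue slider track 40 x 170 x 14 mm in front of the tester, running along its y with white ticks every 20 mm. Origin: its centre, on the worktop; at joint value q the grip stands at y = q - 0.06 of this frame
- set_marker: fixed red marker block on the robot's side of the track, 10 mm along the track, 13 mm high, with a thin pointer to the track. Origin: on the worktop under the middle of the track, level with the pointer; same yaw as the track, so the grip is set when its y in this frame is 0
- tray: fixed open grey tray 280 x 140 mm, walls 4 mm thick and 22 mm high, floor about 4 mm thick. Origin: centre of its underside, x along the long side
- ring_clamp: ring clamp with a red wing nut, 57 x 88 mm, a loose bystander to be left alone; origin at the underside
- tape_roll: roll of orange tape, 64 mm across, a loose bystander to be left alone; origin at the underside
Mind the look-alikes: they are no part of the job. Leave any blue or purple look-alike of the hub_b alone.

How it is judged:
By the outcome, as a careful person would: the job done as asked, in the order asked, and still so for the second after the job is handed in, with the robot touching nothing.
Of hub_c, hub_d, hub_e only 2 to 3 are there at a start; the rules pass over those that are not, and their reading is None.
At some moment in a run one of hub_a, hub_b, hub_c, hub_d, hub_e may be knocked a few centimetres aside while the robot is not near it.
It also fails if it takes over 210 s, if anything falls off the work surface, if the arm or the gripper's body presses on something with over 40 N, if the wrist force passes 120 N, or if a joint passes its speed limit or range.

## Working session

There is one attempt and no reset: what is moved stays moved. The work goes in short steps, Python scripts to look and compute and a shell command to move; the robot and the scene stay as the last step left them, time stands still between calls to the robot, and variables do not carry over. Pictures are saved under pics/ and viewed, about 12 in all and at most 16, crops included, and the job is handed in when it is done.

```bash
mkdir -p pics
cat > h.py <<'E'
import numpy as np, cv2
from cell import bot
def snap(name,f):
    o=bot.get_obs(); p,d=bot.snapshot(name); cv2.imwrite(f'pics/{f}.png',p); 
    c=bot.camera_params(name); K=np.array(c['camera_matrix'])
    if name=='wrist':
        M=np.array(c['mount']); T=np.eye(4); T[:3,:3]=o['tool_rot']; T[:3,3]=o['tool_pos']; W=T@M
    else:
        T=np.eye(4); T[:3,:3]=c['R']; T[:3,3]=np.ravel(c['t']); W=np.linalg.inv(T)
    np.savez(f'pics/{f}.npz',d=d,K=K,W=W); return p
def px(f,u,v,z=None):
    """world point at pixel; z given -> intersect with plane z, else depth"""
    n=np.load(f'pics/{f}.npz'); K,W=n['K'],n['W']
    r=np.linalg.inv(K)@[u,v,1]; o=W[:3,3]; g=W[:3,:3]@r
    s=n['d'][int(v),int(u)] if z is None else (z-o[2])/g[2]
    return o+g*s
def topdown(f,x0,x1,y0,y1,res,z,out):
    """rectify onto plane z; picture up=+x, left=+y"""
    n=np.load(f'pics/{f}.npz'); K,W=n['K'],n['W']; im=cv2.imread(f'pics/{f}.png')
    X,Y=np.meshgrid(np.arange(x1,x0,-res),np.arange(y1,y0,-res),indexing='ij')
    P=np.stack([X,Y,np.full_like(X,z)],-1); C=(P-W[:3,3])@W[:3,:3]; q=C@K.T; q=(q[...,:2]/q[...,2:]).astype(np.float32)
    o=cv2.remap(im,q[...,0],q[...,1],cv2.INTER_CUBIC); cv2.imwrite(f'pics/{out}.png',o)
def st():
    o=bot.get_obs(); R=np.array(o['tool_rot']); print('t',round(o['t'],2),'tcp',np.round(o['tool_pos'],4),'xaxis yaw',round(np.degrees(np.arctan2(R[1,0],R[0,0])),2),'zc',np.round(R[:,2],3),'F',np.round(o['force'],1),'open',round(o['opening'],4),'j6',round(o['joints'][5],1))
def go(x,y,z,yaw=None):
    """shift in current tool axes to target tcp, and turn about tool z"""
    o=bot.get_obs(); R=np.array(o['tool_rot']); print('shift',np.round(R.T@(np.array([x,y,z])-o['tool_pos']),4), 'turn', None if yaw is None else round((-(yaw-np.degrees(np.arctan2(R[1,0],R[0,0])))+90)%180-90,2))
E
python3 - <<'E'
from h import *
a=snap('top','top0');b=snap('side','side0'); st()
cv2.imwrite('pics/top0b.png',cv2.resize(a,(800,600),interpolation=cv2.INTER_CUBIC))
for n in('top','side'): print(np.load(f'pics/{n}0.npz')['W'].round(3))
print(bot.camera_params('wrist')['mount'],bot.grip_point_offset)
E
```

```text
t 0.1 tcp [ 0.2494 -0.5453  0.1951] xaxis yaw 114.57 zc [-0.001  0.001 -1.   ] F [-0.3 -0.6  0.3] open 0.0853 j6 -19.1
[[-0.006 -0.986  0.164  0.203]
 [-1.     0.003 -0.019 -0.093]
 [ 0.018 -0.164 -0.986  1.709]
 [ 0.     0.     0.     1.   ]]
[[-0.887 -0.238  0.396  0.029]
 [-0.462  0.496 -0.736  0.738]
 [-0.021 -0.835 -0.55   0.726]
 [ 0.     0.     0.     1.   ]]
[[ 9.99999892e-01  4.64583046e-04  1.26166185e-05  7.89916925e-04]
 [-4.47286081e-04  9.54686503e-01  2.97612973e-01 -7.60173814e-02]
 [ 1.26221026e-04 -2.97612946e-01  9.54686607e-01 -1.76734961e-01]
 [ 0.00000000e+00  0.00000000e+00  0.00000000e+00  1.00000000e+00]] -0.0187
```

View pics/top0b.png

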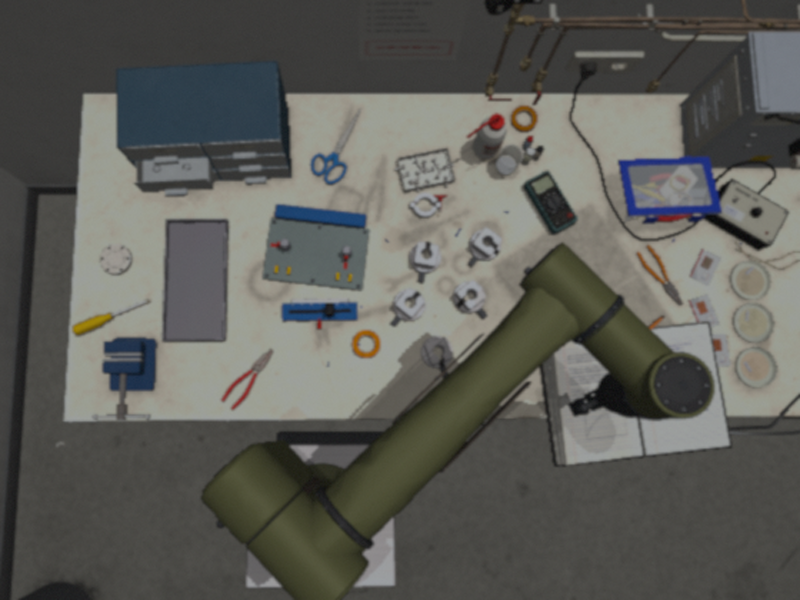

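View pics/side0.png

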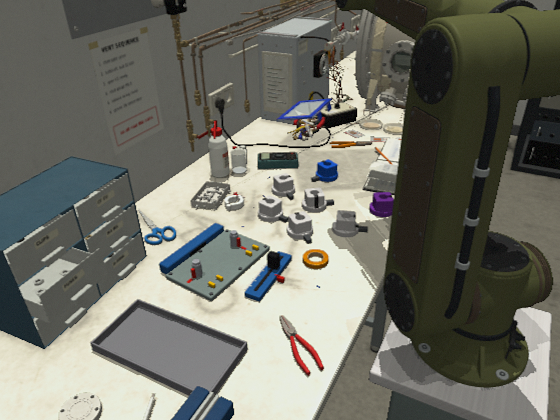

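Run:
```python
from h import *
print(np.load('pics/top0.npz')['K'].round(1))
s=.7
for n,u,v,z in [('h1',424,258,.046),('h2',485,244,.046),('h3',408,304,.046),('h4',468,297,.046),('h5',436,350,.046),('shL',283,243,.052),('shR',347,251,.052),('grip',328,310,.0545),('mark',320,324,.013),('trayc',196,280,.0),('traytl',167,220,.022),('traybr',227,341,.022),('ring',426,206,.0),('tape',366,345,0),('trackL',283,311,.014),('trackR',357,311,.014)]:
    print(n,px('top0',u*s,v*s,z).round(3))
topdown('top0',.2,.68,-.36,.28,.0008,.046,'td0')
```

```text
[[530.2   0.  263. ]
 [  0.  530.2 205.3]
 [  0.    0.    1. ]]
h1 [ 0.56  -0.234  0.046]
h2 [ 0.592 -0.372  0.046]
h3 [ 0.456 -0.197  0.046]
h4 [ 0.471 -0.331  0.046]
h5 [ 0.353 -0.257  0.046]
shL [0.594 0.082 0.052]
shR [ 0.576 -0.061  0.052]
grip [ 0.442 -0.019  0.054]
mark [0.416 0.    0.013]
trayc [0.52  0.285 0.   ]
traytl [0.656 0.35  0.022]
traybr [0.378 0.206 0.022]
ring [ 0.694 -0.245  0.   ]
tape [ 0.37  -0.103  0.   ]
trackL [0.446 0.084 0.014]
trackR [ 0.445 -0.083  0.014]
```

View pics/td0.png

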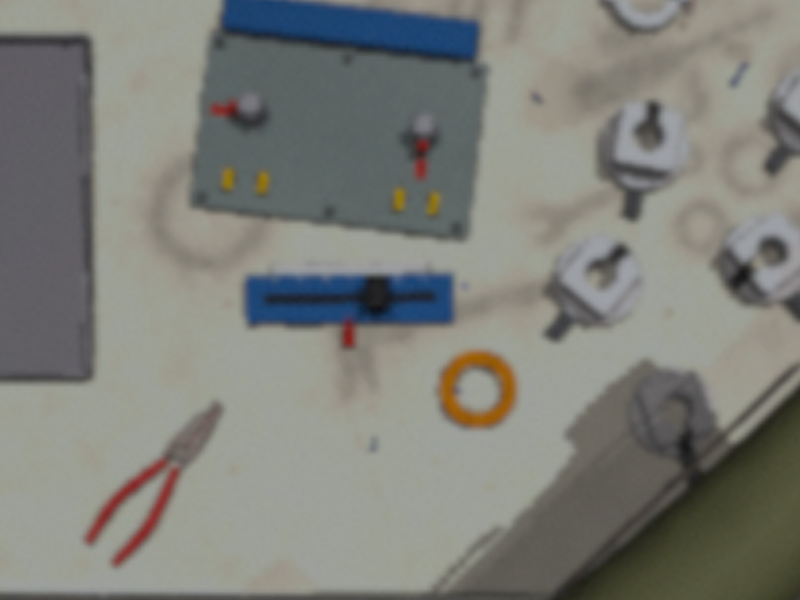

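```bash
python3 -m pendant '[0,0,0,0,6.14, 0,0,0,0,6.14, 0,0,0,0,6.14, 0,0,0,0,6.14, 0,0.0266,0.019,-0.0075,0, 0,0.0266,0.019,-0.0075,0, 0,0.0266,0.019,-0.0075,0, 0,0.0266,0.019,-0.0075,0, 0,0.0266,0.019,-0.0075,0, 0,0.0266,0.019,-0.0075,0, 0,0.0266,0.019,-0.0075,0, 0,0.0266,0.019,-0.0075,0, 0,0.0266,0.019,-0.0075,0, 0,0.0266,0.019,-0.0075,0, 0,0,0,0,0,0,0,0,0,0]'
python3 - <<'E'
from h import *
st(); p=snap('wrist','w1'); cv2.imwrite('pics/w1b.png',cv2.resize(p,(800,600)))
E
```

```text
t: 1.43
tool_pos: [0.4403, -0.2783, 0.2708]
tool_rot: [[-0.003, 1.0, -0.0], [1.0, 0.003, 0.0], [0.0, -0.0, -1.0]]
force: [-0.2, 0.2, 0.1]
opening: 0.0854
t 1.43 tcp [ 0.4403 -0.2783  0.2708] xaxis yaw 90.18 zc [-0.  0. -1.] F [-0.2  0.2  0.1] open 0.0854 j6 -79.7
```

View pics/w1b.png

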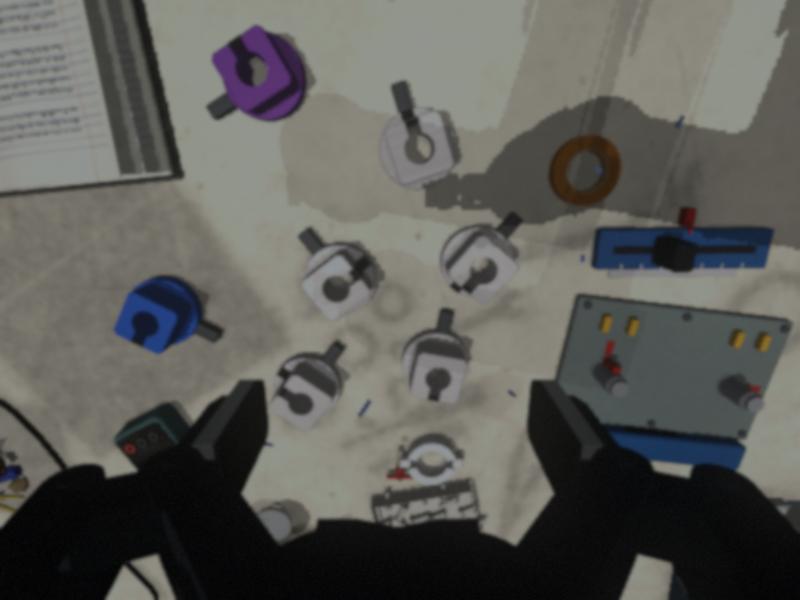

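Run:
```python
from h import *
topdown('w1',.30,.66,-.44,-.14,.0006,.046,'td1'); topdown('w1',.36,.66,-.13,.14,.0006,.012,'td2')
a=cv2.imread('pics/td1.png');b=cv2.imread('pics/td2.png')
c=np.zeros((600,960,3),np.uint8); c[:a.shape[0],:a.shape[1]]=a;c[:b.shape[0],505:505+b.shape[1]]=b[:,:455];print(a.shape,b.shape); cv2.imwrite('pics/td12.png',c[:, :800] if 0 else cv2.resize(c,(800,500)))
```

```text
Traceback (most recent call last):
ValueError: could not broadcast input array from shape (601,500,3) into shape (600,500,3)
```

Run:
```python
from h import *
a=cv2.imread('pics/td1.png')[:600];b=cv2.imread('pics/td2.png')[:600]
c=np.zeros((600,960,3),np.uint8); c[:a.shape[0],:a.shape[1]]=a;c[:b.shape[0],505:505+b[:,:455].shape[1]]=b[:,:455]; cv2.imwrite('pics/td12.png',cv2.resize(c,(800,500)))
```

```text
(no output)
```

View pics/td12.png

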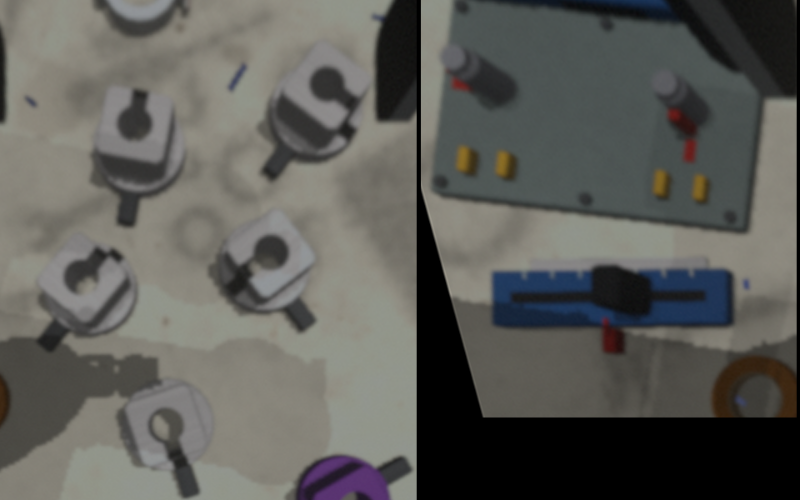

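```bash
cat >> h.py <<'E'
def cloud(f):
    n=np.load(f'pics/{f}.npz'); K,W,d=n['K'],n['W'],n['d']
    v,u=np.indices(d.shape); r=np.stack([u,v,np.ones_like(u)],-1)@np.linalg.inv(K).T
    P=(r*d[...,None])@W[:3,:3].T+W[:3,3]; P[d==0]=9; return P
def blobs(f,z0,z1,box,amin=30,show=True):
    """horizontal blobs with z in range: centre/yaw/size by minAreaRect in world xy"""
    P=cloud(f); m=(P[...,2]>z0)&(P[...,2]<z1)&(P[...,0]>box[0])&(P[...,0]<box[1])&(P[...,1]>box[2])&(P[...,1]<box[3])
    k,l,s,c=cv2.connectedComponentsWithStats(m.astype(np.uint8)); out=[]
    for i in range(1,k):
        if s[i,4]<amin: continue
        Q=P[l==i]; r=cv2.minAreaRect((Q[:,:2]*1000).astype(np.float32)); out.append(r)
        print('px',c[i].round(0),'n',s[i,4],'mean',Q.mean(0).round(4),'rect c',np.round(r[0],1),'size',np.round(r[1],1),'ang',round(r[2]%90,1),'zmed',np.median(Q[:,2]).round(4))
E
python3 - <<'E'
from h import *
print('hubs');blobs('w1',.038,.056,(.28,.66,-.45,-.13))
print('slider');blobs('w1',.045,.062,(.38,.5,-.1,.1))
print('shafts');blobs('w1',.044,.060,(.53,.66,-.1,.12),5)
E
```

```text
hubs
px [176.  55.] n 1225 mean [ 0.3004 -0.3968  0.0445] rect c [ 293.5 -397.3] size [50.1 50.3] ang 30.0 zmed 0.0447
px [293. 103.] n 1316 mean [ 0.3537 -0.2594  0.0447] rect c [ 353.4 -259.7] size [50.3 50. ] ang 18.3 zmed 0.0448
px [338. 188.] n 1108 mean [ 0.4593 -0.1988  0.0445] rect c [ 460.8 -198.9] size [50.3 50.4] ang 50.4 zmed 0.0447
px [234. 201.] n 1068 mean [ 0.4779 -0.3358  0.0445] rect c [ 478.6 -335.6] size [50.2 51.3] ang 37.4 zmed 0.0447
px [306. 263.] n 933 mean [ 0.5691 -0.2372  0.0443] rect c [ 571.4 -237.1] size [50.2 51. ] ang 79.2 zmed 0.0446
px [210. 281.] n 912 mean [ 0.5983 -0.3749  0.0443] rect c [ 599.6 -376. ] size [50.6 51. ] ang 52.6 zmed 0.0446
slider
px [477. 179.] n 375 mean [ 0.4455 -0.0216  0.0518] rect c [446.2 -19.9] size [20.1 27.7] ang 89.8 zmed 0.0525
shafts
px [432. 270.] n 168 mean [ 0.5775 -0.059   0.049 ] rect c [578.5 -58.1] size [18.8 20.5] ang 22.1 zmed 0.0502
px [526. 281.] n 168 mean [0.5947 0.0794 0.0491] rect c [595.7  80.8] size [18.8 19. ] ang 76.5 zmed 0.0501
```

```bash
python3 -m pendant '[0,0.0369,0.0009,0,0, 0,0.0369,0.0009,0,0, 0,0.0369,0.0009,0,0, 0,0.0369,0.0009,0,0, 0,0.0369,0.0009,0,0, 0,0.0369,0.0009,0,0, 0,0.0369,0.0009,0,0, 0,0,0,0.04,0, 0,0,0,0.04,0, 0,0,0,0.04,0, 0,0,0,0.04,0, 0,0,0,0.04,0, 0,0,0,0.04,0, 0,0,0,0,0, 0,0,0,0,0, 255,0,0,0,0, 255,0,0,0,0, 255,0,0,0,0,255,0,0,0,0,255,0,0,0,0]' 20;python3 -m pendant '[255,0,0,0,0,255,0,0,0,0,255,0,0,0,0,255,0,0,0,0,255,0,0,0,0]'
```

```text
t: 3.15
tool_pos: [0.4464, -0.0211, 0.0322]
tool_rot: [[-0.0, 1.0, 0.002], [1.0, 0.0, 0.001], [0.001, 0.002, -1.0]]
force: [-1.0, 0.2, -0.5]
opening: 0.0257
t: 3.57
tool_pos: [0.4457, -0.0213, 0.031]
tool_rot: [[-0.0, 1.0, -0.0], [1.0, 0.0, -0.0], [-0.0, -0.0, -1.0]]
force: [-0.2, -0.1, -0.4]
opening: -0.0003
```

Run:
```python
from h import *
st(); p=snap('wrist','w2');cv2.imwrite('pics/w2b.png',p)
print(cloud('w2')[...,2].min())
blobs('w2',.045,.062,(.38,.5,-.15,.15))
snap('side','s2'); a=cv2.imread('pics/s2.png')[200:320,200:380]
cv2.imwrite('pics/c2.png',np.hstack([cv2.resize(a,(450,300),interpolation=2),cv2.resize(p,(400,300))[:,:350]]))
```

```text
t 3.57 tcp [ 0.4457 -0.0213  0.031 ] xaxis yaw 90.01 zc [-0. -0. -1.] F [-0.2 -0.1 -0.4] open -0.0003 j6 -113.4
-0.004181549999531992
px [283. 244.] n 809 mean [ 0.4372 -0.018   0.0517] rect c [440.5 -18.6] size [19.4 16.7] ang 89.9 zmed 0.0525
```

View pics/c2.png

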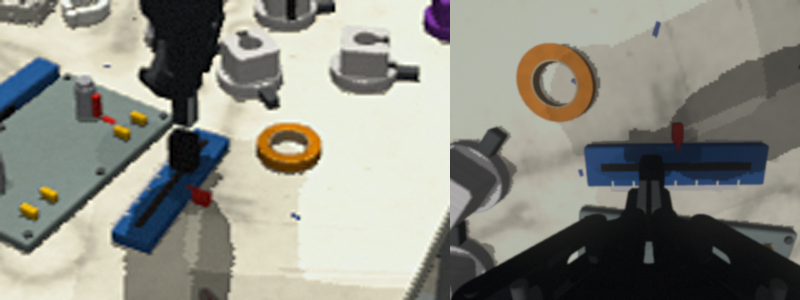

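Run:
```python
from h import *
P=cloud('s2')
for v in range(228,280,4): print(v,[P[v,u].round(3).tolist() for u in (266,274,282)])
P=cloud('w2')
for v in range(225,300,10): print(v,P[v,284].round(3))
```

```text
228 [[0.441, 0.02, 0.153], [0.434, -0.005, 0.14], [0.436, -0.047, 0.113]]
232 [[0.433, 0.034, 0.154], [0.433, -0.003, 0.131], [0.501, -0.172, 0.002]]
236 [[0.437, 0.028, 0.139], [0.438, -0.01, 0.113], [0.494, -0.158, -0.0]]
240 [[0.524, -0.123, 0.0], [0.439, -0.012, 0.1], [0.486, -0.142, -0.001]]
244 [[0.515, -0.107, 0.0], [0.442, -0.016, 0.085], [0.478, -0.127, -0.001]]
248 [[0.499, -0.078, 0.012], [0.439, -0.011, 0.078], [0.47, -0.11, 0.001]]
252 [[0.499, -0.077, 0.001], [0.447, -0.024, 0.055], [0.454, -0.078, 0.015]]
256 [[0.492, -0.064, -0.001], [0.441, -0.014, 0.052], [0.447, -0.064, 0.015]]
260 [[0.483, -0.047, 0.002], [0.439, -0.01, 0.044], [0.441, -0.053, 0.012]]
264 [[0.469, -0.023, 0.012], [0.438, -0.006, 0.035], [0.434, -0.039, 0.013]]
268 [[0.461, -0.008, 0.013], [0.439, -0.008, 0.021], [0.429, -0.03, 0.009]]
272 [[0.456, 0.002, 0.01], [0.436, -0.002, 0.014], [0.427, -0.024, 0.001]]
276 [[0.445, 0.021, 0.016], [0.43, 0.01, 0.014], [0.413, 0.001, 0.013]]
225 [ 0.433 -0.017  0.035]
235 [ 0.433 -0.017  0.05 ]
245 [ 0.437 -0.017  0.054]
255 [ 0.434 -0.018  0.072]
265 [ 0.434 -0.018  0.082]
275 [ 0.434 -0.018  0.091]
285 [ 0.434 -0.018  0.099]
295 [ 0.436 -0.018  0.103]
```

View pics/w2b.png

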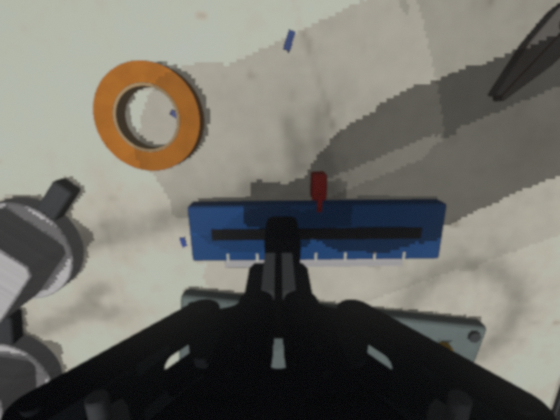

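Run:
```python
from h import *
c=bot.camera_params('wrist');K=np.array(c['camera_matrix']);M=np.linalg.inv(np.array(c['mount']))
for p in [(0,0,0),(0,-.011,0),(0,-.011,-.01),(0,-.011,-.02),(0,-.011,-.03),(.012,-.011,-.03)]:
    q=K@(M@[*p,1])[:3]; print(p,(q[:2]/q[2]).round(0),q[2].round(3))
P=cloud('w2')
for v in range(246,270,2): print(v,P[v,266].round(3),P[v,296].round(3))
```

```text
(0, 0, 0) [277. 243.] 0.191
(0, -0.011, 0) [277. 226.] 0.188
(0, -0.011, -0.01) [277. 232.] 0.179
(0, -0.011, -0.02) [277. 239.] 0.169
(0, -0.011, -0.03) [277. 246.] 0.16
(0.012, -0.011, -0.03) [300. 246.] 0.16
246 [ 0.439 -0.027  0.051] [ 0.438 -0.011  0.052]
248 [ 0.439 -0.027  0.052] [ 0.44  -0.011  0.052]
250 [ 0.441 -0.027  0.052] [ 0.44  -0.011  0.053]
252 [ 0.442 -0.027  0.052] [ 0.442 -0.011  0.053]
254 [ 0.434 -0.026  0.071] [ 0.443 -0.011  0.053]
256 [ 0.435 -0.026  0.072] [ 0.444 -0.011  0.053]
258 [ 0.434 -0.026  0.075] [ 0.445 -0.011  0.053]
260 [ 0.434 -0.026  0.077] [ 0.446 -0.011  0.053]
262 [ 0.434 -0.026  0.08 ] [ 0.448 -0.011  0.053]
264 [ 0.434 -0.026  0.081] [ 0.438 -0.012  0.074]
266 [ 0.435 -0.026  0.083] [ 0.438 -0.012  0.076]
268 [ 0.434 -0.026  0.086] [ 0.438 -0.012  0.077]
```

```bash
python3 -m pendant '[255,0,0,-0.04,0,255,0,0,-0.04,0,255,0,0,0,0,255,0,0,0,0]'
python3 - <<'E'
from h import *
st(); p=snap('wrist','w3'); s=snap('side','s3')
R=cloud('w3')
for v in range(216,262,3): print(v,R[v,270].round(3),R[v,285].round(3))
cv2.imwrite('pics/c3.png',np.hstack([cv2.resize(s[170:320,200:380],(540,450),interpolation=2),cv2.resize(p[150:330,200:360],(260,292)).repeat(1,0) if 0 else cv2.resize(p[130:370,210:350],(262,450))]))
E
```

```text
t: 4.0
tool_pos: [0.4473, -0.0209, 0.1138]
tool_rot: [[-0.0, 1.0, 0.005], [1.0, 0.0, 0.002], [0.002, 0.005, -1.0]]
force: [-0.6, -0.0, -0.7]
opening: -0.0
t 4.0 tcp [ 0.4473 -0.0209  0.1138] xaxis yaw 90.01 zc [ 0.005  0.002 -1.   ] F [-0.6 -0.  -0.7] open -0.0 j6 -113.4
216 [ 0.451 -0.026  0.052] [ 0.451 -0.014  0.053]
219 [ 0.453 -0.026  0.053] [ 0.453 -0.014  0.052]
222 [ 0.456 -0.026  0.052] [ 0.455 -0.014  0.054]
225 [ 0.459 -0.027  0.052] [ 0.458 -0.014  0.053]
228 [9. 9. 9.] [ 0.482 -0.013 -0.002]
231 [ 0.484 -0.028 -0.   ] [ 0.485 -0.013 -0.001]
234 [ 0.489 -0.028 -0.003] [ 0.488 -0.013 -0.001]
237 [ 0.491 -0.028 -0.001] [ 0.491 -0.013 -0.001]
240 [ 0.494 -0.028 -0.001] [ 0.494 -0.013 -0.001]
243 [ 0.498 -0.028 -0.001] [ 0.497 -0.013 -0.   ]
246 [ 0.5   -0.028  0.   ] [ 0.501 -0.013 -0.001]
249 [ 0.502 -0.028  0.004] [ 0.505 -0.013 -0.002]
252 [ 0.503 -0.028  0.009] [ 0.504 -0.013  0.006]
255 [ 0.436 -0.024  0.155] [ 0.436 -0.017  0.155]
258 [ 0.436 -0.024  0.158] [ 0.436 -0.017  0.158]
261 [ 0.436 -0.024  0.161] [ 0.435 -0.017  0.161]
```

View pics/c3.png

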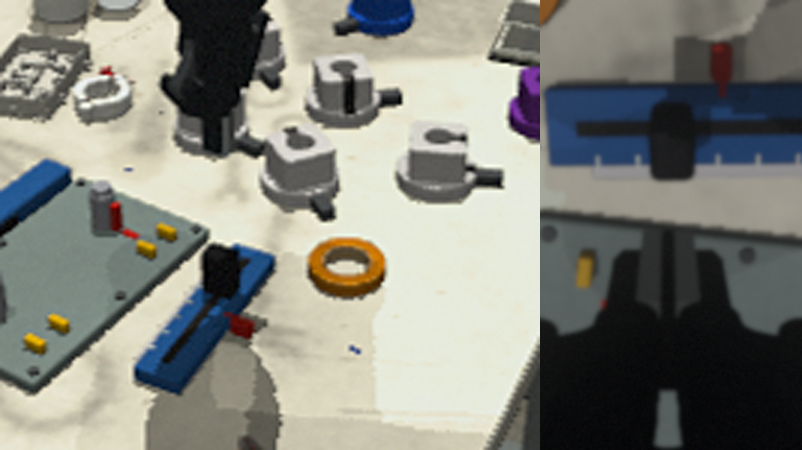

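```bash
python3 -m pendant '[60,0,0,0,0,60,0,0,0,0,60,0,0,0,0,60,0,0,0,0,60,0,0,0.03,0,60,0,0,0.03,0,60,0,0,0.03,0,60,0,0,0.02,0,60,0,0,0.012,0,60,0,0,0,0,255,0,0,0,0,255,0,0,0,0,255,0,0,0,0,255,0,0,0,0,255,0,0,0,0,255,0,0,0,0,255,0,0,0,0,255,0,0,0,0]' 20
python3 - <<'E'
from h import *
st(); p=snap('wrist','w4')
R=cloud('w4')
for v in range(225,275,4): print(v,R[v,270].round(3),R[v,285].round(3))
E
```

```text
t: 5.6
tool_pos: [0.4466, -0.021, -0.0097]
tool_rot: [[-0.001, 1.0, 0.002], [1.0, 0.001, 0.001], [0.001, 0.002, -1.0]]
force: [-1.0, 0.3, 6.5]
opening: 0.0196
t 5.6 tcp [ 0.4466 -0.021  -0.0097] xaxis yaw 90.04 zc [ 0.002  0.001 -1.   ] F [-1.   0.3  6.5] open 0.0196 j6 -113.4
225 [ 0.427 -0.025  0.011] [ 0.427 -0.017  0.012]
229 [ 0.429 -0.024  0.013] [ 0.429 -0.017  0.012]
233 [ 0.431 -0.024  0.014] [ 0.431 -0.017  0.013]
237 [ 0.434 -0.025  0.013] [ 0.434 -0.017  0.013]
241 [ 0.433 -0.024  0.02 ] [ 0.433 -0.017  0.02 ]
245 [ 0.433 -0.024  0.025] [ 0.433 -0.017  0.025]
249 [ 0.433 -0.024  0.029] [ 0.432 -0.017  0.031]
253 [ 0.433 -0.024  0.034] [ 0.433 -0.017  0.034]
257 [ 0.433 -0.024  0.038] [ 0.433 -0.017  0.038]
261 [ 0.433 -0.024  0.042] [ 0.433 -0.017  0.042]
265 [ 0.433 -0.024  0.045] [ 0.433 -0.017  0.045]
269 [ 0.433 -0.024  0.049] [ 0.433 -0.017  0.05 ]
273 [ 0.434 -0.024  0.051] [ 0.433 -0.017  0.052]
```

```bash
python3 -m pendant '[255,-0.008,0,-0.002,0,255,-0.01,0,0,0,255,-0.01,0,0,0,255,-0.008,0,0,0,255,-0.003,0,0,0,255,-0.002,0,0,0,255,-0.002,0,0,0,255,0,0,0,0,255,0,0,0,0]'
python3 - <<'E'
from h import *
st()
E
```

```text
t: 6.4
tool_pos: [0.4471, -0.0565, -0.0095]
tool_rot: [[-0.002, 1.0, 0.004], [1.0, 0.002, 0.014], [0.014, 0.004, -1.0]]
force: [-3.2, 34.5, 2.8]
opening: 0.0196
t 6.4 tcp [ 0.4471 -0.0565 -0.0095] xaxis yaw 90.13 zc [ 0.004  0.014 -1.   ] F [-3.2 34.5  2.8] open 0.0196 j6 -107.6
```

```bash
python3 -m pendant '[255,0.005,0,0,0,255,0,0,0,0,60,0,0,0,0,60,0,0,0,0,60,0,0,0,0,60,0,0,0,0,60,0,0,-0.04,0,60,0,0,-0.04,0,60,0,0,-0.04,0,60,0,0,-0.04,0,60,0,-0.02,-0.04,0,0,0,0,0,0,0,0,0,0,0]'
python3 - <<'E'
from h import *
st(); snap('wrist','w5'); snap('top','t5'); 
blobs('w5',.045,.062,(.38,.5,-.2,.1));
print('top');blobs('t5',.035,.065,(.25,.66,-.45,.12),20)
P=cloud('w5');im=cv2.imread('pics/w5.png').astype(int)
bl=(im[...,0]>im[...,2]+40)&(abs(P[...,2]-.013)<.006)&(P[...,0]<.5)&(P[...,0]>.4); Q=P[bl]; print('track',cv2.minAreaRect((Q[:,:2]*1000).astype(np.float32)),len(Q))
rd=(im[...,2]>im[...,0]+50)&(im[...,1]<80)&(P[...,0]<.45)&(P[...,0]>.38)&(abs(P[...,1])<.06); Q=P[rd]; print('mark',Q.mean(0),Q.min(0),Q.max(0),len(Q)); T=Q[Q[:,0]>Q[:,0].max()-.008];print('pointer y',T.mean(0))
cv2.imwrite('pics/w5c.png',cv2.resize(im[100:300,140:440].astype(np.uint8),(750,500),interpolation=2))
E
```

```text
t: 7.48
tool_pos: [0.4279, -0.0595, 0.1911]
tool_rot: [[0.0, 1.0, 0.006], [1.0, -0.0, 0.001], [0.001, 0.006, -1.0]]
force: [1.4, 0.9, -0.6]
opening: 0.0852
t 7.48 tcp [ 0.4279 -0.0595  0.1911] xaxis yaw 89.98 zc [ 0.006  0.001 -1.   ] F [ 1.4  0.9 -0.6] open 0.0852 j6 -109.2
px [150. 197.] n 55 mean [ 0.4386 -0.1945  0.0454] rect c [ 438.5 -193.8] size [10.6 18.4] ang 83.9 zmed 0.0454
px [281. 205.] n 479 mean [ 0.4451 -0.0555  0.0523] rect c [446.9 -55.4] size [28.8 19.3] ang 0.5 zmed 0.0527
px [165. 215.] n 160 mean [ 0.459  -0.1814  0.0455] rect c [ 462.4 -180.4] size [38.9 20.5] ang 11.0 zmed 0.0454
top
px [340. 169.] n 194 mean [ 0.5989 -0.3752  0.0459] rect c [ 598.6 -375.7] size [49.5 51.5] ang 52.0 zmed 0.0462
px [198. 170.] n 44 mean [0.5944 0.0821 0.0472] rect c [594.   83.9] size [19.1 24.5] ang 13.0 zmed 0.0484
px [298. 178.] n 192 mean [ 0.5702 -0.237   0.0454] rect c [ 571.  -237.3] size [50.  52.8] ang 79.3 zmed 0.0454
px [329. 206.] n 199 mean [ 0.478  -0.3357  0.0461] rect c [ 477.9 -335.6] size [49.8 52.9] ang 37.0 zmed 0.0458
px [286. 212.] n 195 mean [ 0.4595 -0.1982  0.0454] rect c [ 460.8 -199.2] size [50. 51.] ang 50.7 zmed 0.0454
px [306. 245.] n 199 mean [ 0.3537 -0.2597  0.0457] rect c [ 352.8 -259.9] size [49.8 50.9] ang 21.3 zmed 0.0458
px [350. 264.] n 203 mean [ 0.2924 -0.3968  0.0457] rect c [ 292.3 -397.8] size [50.5 50.2] ang 30.3 zmed 0.0458
track ((445.5897216796875, 4.49407958984375), (37.69829177856445, 165.90565490722656), 0.6129568219184875) 2825
mark [0.41573712 0.00499414 0.01399231] [ 0.40661019 -0.01044491  0.00984874] [0.42837074 0.00944303 0.24257332] 118
pointer y [0.42277127 0.00542325 0.0131469 ]
```

View pics/w5c.png

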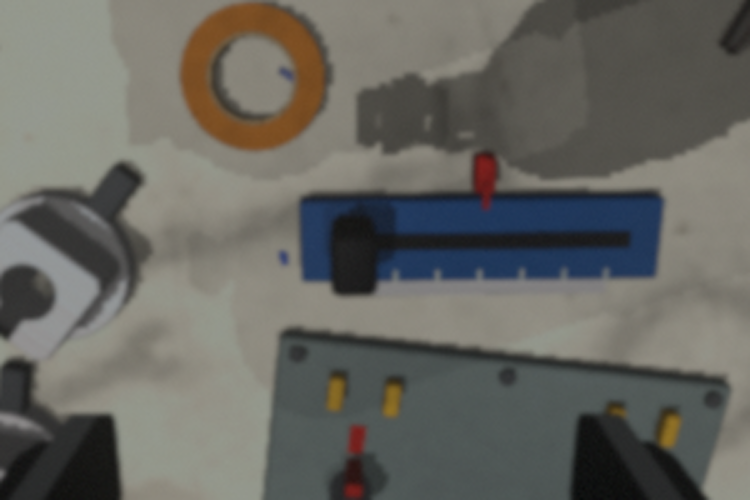

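```bash
python3 -m pendant '[0,-0.0394,0.0072,0,0,0,-0.0394,0.0072,0,0,0,-0.0394,0.0072,0,0,0,-0.0394,0.0072,0,0,0,-0.0394,0.0072,0,0,0,-0.0394,0.0072,0,0,0,-0.0394,0.0072,0,0,0,0,0,0,-6.2,0,0,0,0,-6.2,0,0,0,0,-6.2,0,0,0,0,-6.2,0,0,0,0,-6.2,0,0,0,0,-6.2,0,0,0,0.04,0,0,0,0,0.04,0,0,0,0,0,0]' 40
python3 - <<'E'
from h import *
st(); go(.4785,-.3356,-.020,127.2)
snap('top','t6');blobs('t6',.035,.065,(.25,.66,-.45,-.12),20)
E
```

```text
t: 8.92
tool_pos: [0.4724, -0.332, 0.0963]
tool_rot: [[-0.604, 0.797, -0.015], [0.797, 0.604, 0.009], [0.017, -0.007, -1.0]]
force: [-0.2, 0.1, -3.1]
opening: 0.0854
t 8.92 tcp [ 0.4724 -0.332   0.0963] xaxis yaw 127.15 zc [-0.015  0.009 -1.   ] F [-0.2  0.1 -3.1] open 0.0854 j6 -37.4
shift [-0.0084  0.0035  0.1162] turn -0.05
px [297. 183.] n 62 mean [ 0.5512 -0.2343  0.0455] rect c [ 552.1 -233.3] size [49.1 14.7] ang 77.7 zmed 0.0449
px [287. 212.] n 172 mean [ 0.46   -0.2009  0.0462] rect c [ 460.7 -199.1] size [50.  50.8] ang 49.9 zmed 0.0462
px [331. 212.] n 54 mean [ 0.4596 -0.3423  0.0452] rect c [ 460.8 -345.9] size [15.1 47.6] ang 25.2 zmed 0.0451
px [306. 245.] n 203 mean [ 0.3537 -0.2593  0.0459] rect c [ 353.  -259.4] size [50.6 51.1] ang 17.5 zmed 0.0457
px [350. 264.] n 208 mean [ 0.2926 -0.3964  0.0461] rect c [ 292.3 -397.4] size [50.6 51.1] ang 29.9 zmed 0.0463
```

```bash
python3 -m pendant '[0,-0.0084,0.0035,0.03,0,0,0,0,0.03,0,0,0,0,0.03,0,0,0,0,0.02,0,0,0,0,0.006,0,0,0,0,0,0,0,0,0,0,0]'
python3 - <<'E'
from h import *
st(); go(.4785,-.3356,-.020,127.2)
E
```

```text
t: 9.55
tool_pos: [0.4866, -0.3406, -0.0052]
tool_rot: [[-0.605, 0.796, 0.002], [0.796, 0.605, -0.002], [-0.003, 0.0, -1.0]]
force: [-0.2, 0.3, 0.7]
opening: 0.0852
t 9.55 tcp [ 0.4866 -0.3406 -0.0052] xaxis yaw 127.23 zc [ 0.002 -0.002 -1.   ] F [-0.2  0.3  0.7] open 0.0852 j6 -37.2
shift [ 0.009  -0.0034  0.0148] turn 0.03
```

```bash
python3 -m pendant '[0,0.009,-0.0034,0.01,0,0,0,0,0.0048,0,0,0,0,0,0,0,0,0,0,0,0,0,0,0,0]'
python3 - <<'E'
from h import *
st(); go(.4785,-.3356,-.020,127.2); snap('wrist','w7'); cv2.imwrite('pics/w7b.png',cv2.imread('pics/w7.png'))
E
```

```text
t: 9.97
tool_pos: [0.4781, -0.3351, -0.0212]
tool_rot: [[-0.605, 0.796, 0.001], [0.796, 0.605, -0.001], [-0.002, 0.001, -1.0]]
force: [0.1, -0.2, 0.1]
opening: 0.0855
t 9.97 tcp [ 0.4781 -0.3351 -0.0212] xaxis yaw 127.22 zc [ 0.001 -0.001 -1.   ] F [ 0.1 -0.2  0.1] open 0.0855 j6 -37.5
shift [-0.0007  0.     -0.0012] turn 0.02
```

View pics/w7b.png

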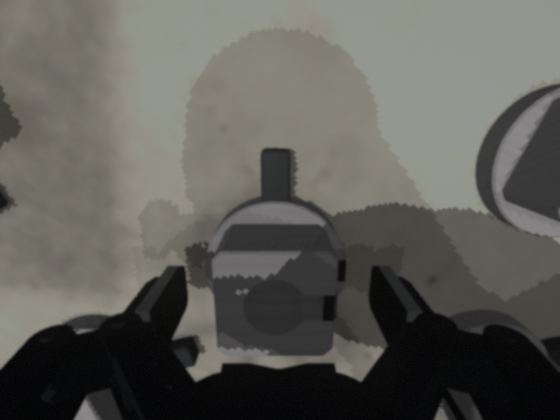

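```bash
python3 -m pendant '[255,0,0,0,0,255,0,0,0,0,255,0,0,0,0,255,0,0,0,0,255,0,0,0,0,255,0,0,0,0,255,0,0,-0.01,0,255,0,0,-0.03,0,255,0,0,-0.04,0,255,0,0,-0.04,0,255,0,0,0,0,255,0,0,0,0,255,0,0,0,0]' 50
python3 - <<'E'
from h import *
st(); go(.5957,.0808,.1,82.94)
E
```

```text
t: 11.1
tool_pos: [0.4765, -0.3338, 0.0963]
tool_rot: [[-0.605, 0.797, -0.002], [0.797, 0.605, 0.002], [0.003, 0.0, -1.0]]
force: [0.3, 0.2, -5.8]
opening: 0.0491
t 11.1 tcp [ 0.4765 -0.3338  0.0963] xaxis yaw 127.19 zc [-0.002  0.002 -1.   ] F [ 0.3  0.2 -5.8] open 0.0491 j6 -37.5
shift [ 0.2582  0.3455 -0.003 ] turn 44.25
```

```bash
python3 -m pendant '[255,0,0,0,6.32,255,0,0,0,6.32,255,0,0,0,6.32,255,0,0,0,6.32,255,0,0,0,6.32,255,0,0,0,6.32,255,0,0,0,6.32,255,0.0355,0.0056,0,0,255,0.0355,0.0056,0,0,255,0.0355,0.0056,0,0,255,0.0355,0.0056,0,0,255,0.0355,0.0056,0,0,255,0.0355,0.0056,0,0,255,0.0355,0.0056,0,0,255,0.0355,0.0056,0,0,255,0.0355,0.0056,0,0,255,0.0355,0.0056,0,0,255,0.0355,0.0056,0,0,255,0.0355,0.0056,0,0]';python3 -m pendant '[255,0,0,0,0,255,0,0,0,0,255,0,0,0,0,255,0,0,0,0,255,0,0,0,0]' >/dev/null;  python3 - <<'E'
from h import *
st(); go(.5957,.0808,.04,82.94); snap('side','s8');snap('wrist','w8')
a=cv2.imread('pics/s8.png')[150:320,120:330];b=cv2.imread('pics/w8.png')
cv2.imwrite('pics/c8.png',np.hstack([cv2.resize(a,(420,340),interpolation=2),cv2.resize(b,(453,340))[:,:380]]))
E
```

```text
t: 12.68
tool_pos: [0.5947, 0.0815, 0.0947]
tool_rot: [[0.122, 0.992, -0.005], [0.992, -0.122, -0.001], [-0.002, -0.004, -1.0]]
force: [1.8, -1.2, -3.3]
opening: 0.0494
t 13.1 tcp [0.5956 0.0788 0.097 ] xaxis yaw 82.89 zc [-0.001 -0.    -1.   ] F [-0.  -0.  -3.2] open 0.0489 j6 -123.7
shift [ 0.002  -0.0001  0.057 ] turn -0.05
```

View pics/c8.png

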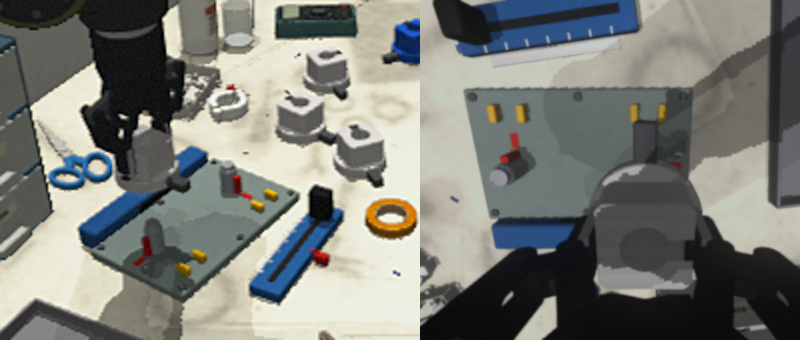

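```bash
python3 -m pendant '[255,0.0022,0,0.02,0,255,0,0,0.02,0,255,0,0,0.015,0,255,0,0,0,0,255,0,0,0,0,255,0,0,0,0]'; python3 -m pendant '[255,0,0,0.006,0,255,0,0,0.006,0,255,0,0,0.006,0,255,0,0,0,0,255,0,0,0,0]';  python3 - <<'E'
from h import *
st(); go(.596,.081,-.009,82.94)
E
```

```text
t: 13.7
tool_pos: [0.5971, 0.0819, 0.0441]
tool_rot: [[0.123, 0.992, 0.002], [0.992, -0.123, 0.0], [0.0, 0.002, -1.0]]
force: [-0.3, -0.1, -2.8]
opening: 0.0495
t: 14.12
tool_pos: [0.5959, 0.082, 0.0238]
tool_rot: [[0.122, 0.992, -0.001], [0.992, -0.122, -0.0], [-0.001, -0.001, -1.0]]
force: [1.0, 0.6, -2.2]
opening: 0.0494
t 14.12 tcp [0.5959 0.082  0.0238] xaxis yaw 82.97 zc [-0.001 -0.    -1.   ] F [ 1.   0.6 -2.2] open 0.0494 j6 -123.9
shift [-0.001   0.0003  0.0328] turn 0.03
```

```bash
python3 -m pendant '[255,-0.001,0,0.006,0,255,0,0,0.006,0,255,0,0,0.005,0,255,0,0,0,0,255,0,0,0,0]'; python3 -m pendant '[255,0,0,0.006,0,255,0,0,0.006,0,255,0,0,0.005,0,255,0,0,0,0,255,0,0,0,0,255,0,0,0,0]';  python3 - <<'E'
from h import *
st()
E
```

```text
t: 14.53
tool_pos: [0.5958, 0.081, 0.0068]
tool_rot: [[0.122, 0.992, -0.001], [0.992, -0.122, -0.0], [-0.001, -0.001, -1.0]]
force: [-0.2, -0.5, -3.3]
opening: 0.0493
t: 15.03
tool_pos: [0.5961, 0.0812, -0.0099]
tool_rot: [[0.122, 0.992, -0.0], [0.992, -0.122, 0.0], [0.0, -0.0, -1.0]]
force: [0.7, -0.3, -3.3]
opening: 0.0494
t 15.03 tcp [ 0.5961  0.0812 -0.0099] xaxis yaw 82.97 zc [-0.  0. -1.] F [ 0.7 -0.3 -3.3] open 0.0494 j6 -123.8
```

```bash
python3 -m pendant '[255,0,0,0.002,0,255,0,0,0.002,0,255,0,0,0,0,255,0,0,0,0]';  python3 - <<'E'
from h import *
st()
E
```

```text
t: 15.37
tool_pos: [0.5966, 0.0811, -0.0099]
tool_rot: [[0.122, 0.993, 0.002], [0.993, -0.122, -0.001], [-0.0, 0.002, -1.0]]
force: [-10.5, 0.4, 14.9]
opening: 0.0493
t 15.37 tcp [ 0.5966  0.0811 -0.0099] xaxis yaw 83.02 zc [ 0.002 -0.001 -1.   ] F [-10.5   0.4  14.9] open 0.0493 j6 -123.8
```

```bash
python3 -m pendant '[255,0,0,-0.003,0,255,0,0,0,0,0,0,0,0,0,0,0,0,0,0,0,0,0,0,0,0,0,0,0,0,0,0,0,0,0,0,0,0,0,0,0,0,0,-0.02,0,0,0,0,-0.04,0,0,0,0,-0.04,0,0,0,0,-0.04,0,0,0,0,-0.03,0,0,0,0,0,0,0,0,0,0,0,0,0,0,0,0]'
python3 - <<'E'
from h import *
st(); snap('wrist','w9'); blobs('w9',.05,.064,(.5,.68,.0,.15)); snap('top','t9')
blobs('t9',.035,.065,(.25,.66,-.45,-.12),20)
go(.353,-.2595,.1,108)
E
```

```text
t: 16.7
tool_pos: [0.5959, 0.0814, 0.1586]
tool_rot: [[0.122, 0.992, -0.001], [0.992, -0.122, 0.0], [0.0, -0.001, -1.0]]
force: [0.3, -0.1, 0.9]
opening: 0.0855
t 16.7 tcp [0.5959 0.0814 0.1586] xaxis yaw 82.97 zc [-0.001  0.    -1.   ] F [ 0.3 -0.1  0.9] open 0.0855 j6 -123.8
px [277. 198.] n 2210 mean [0.595  0.0815 0.0565] rect c [596.2  82. ] size [50.4 49.3] ang 83.1 zmed 0.0567
px [278. 198.] n 212 mean [0.5965 0.0824 0.051 ] rect c [596.5  82.3] size [16.3 15.7] ang 37.1 zmed 0.0509
px [340. 169.] n 195 mean [ 0.5988 -0.3754  0.0458] rect c [ 600.  -376.8] size [49.6 52.3] ang 52.8 zmed 0.0463
px [297. 178.] n 189 mean [ 0.57   -0.2365  0.0453] rect c [ 570.9 -237. ] size [49.6 52.1] ang 78.6 zmed 0.0458
px [286. 212.] n 192 mean [ 0.4594 -0.1983  0.0459] rect c [ 460.2 -198.6] size [49.6 50.8] ang 50.0 zmed 0.0456
px [306. 245.] n 198 mean [ 0.3536 -0.2593  0.0462] rect c [ 353.2 -260.1] size [51.2 51. ] ang 17.9 zmed 0.0464
px [350. 264.] n 206 mean [ 0.2928 -0.3965  0.046 ] rect c [ 292.7 -397.8] size [51.  50.9] ang 29.2 zmed 0.046
shift [-0.3676 -0.1988  0.0585] turn -25.03
```

```bash
python3 -m pendant '[0,-0.0334,-0.0181,0,0,0,-0.0334,-0.0181,0,0,0,-0.0334,-0.0181,0,0,0,-0.0334,-0.0181,0,0,0,-0.0334,-0.0181,0,0,0,-0.0334,-0.0181,0,0,0,-0.0334,-0.0181,0,0,0,-0.0334,-0.0181,0,0,0,-0.0334,-0.0181,0,0,0,-0.0334,-0.0181,0,0,0,-0.0334,-0.0181,0,0,0,0,0,0,-6.26,0,0,0,0,-6.26,0,0,0,0,-6.26,0,0,0,0,-6.26,0,0,0,0,0,0,0,0,0,0,0,0,0,0,0,0,0,0,0]'
python3 - <<'E'
from h import *
st(); snap('wrist','w10'); blobs('w10',.04,.064,(.3,.41,-.33,-.18)); go(.3532,-.2598,-.020,108)
E
```

```text
t 16.8 tcp [0.5955 0.081  0.1575] xaxis yaw 82.97 zc [-0.003 -0.001 -1.   ] F [ 0.4  0.3 -0.7] open 0.0855 j6 -123.8
shift [-0.3677 -0.1983  0.1786] turn -25.03schema error: expected a multiple of 5 numbers
```

```bash
python3 -m pendant '[0,-0.0334,-0.0181,0,0, 0,-0.0334,-0.0181,0,0, 0,-0.0334,-0.0181,0,0, 0,-0.0334,-0.0181,0,0, 0,-0.0334,-0.0181,0,0, 0,-0.0334,-0.0181,0,0, 0,-0.0334,-0.0181,0,0, 0,-0.0334,-0.0181,0,0, 0,-0.0334,-0.0181,0,0, 0,-0.0334,-0.0181,0,0, 0,-0.0334,-0.0181,0,0, 0,0,0,0,-6.26, 0,0,0,0,-6.26, 0,0,0,0,-6.26, 0,0,0,0,-6.26, 0,0,0,0,0, 0,0,0,0,0, 0,0,0,0,0, 0,0,0,0,0]'
python3 - <<'E'
from h import *
st(); snap('wrist','w10'); blobs('w10',.04,.064,(.3,.41,-.33,-.18)); go(.3532,-.2598,-.020,108)
E
```

```text
t: 18.43
tool_pos: [0.3536, -0.259, 0.1592]
tool_rot: [[-0.307, 0.952, -0.001], [0.952, 0.307, 0.0], [0.0, -0.0, -1.0]]
force: [-0.4, -0.3, 0.6]
opening: 0.0856
t 18.43 tcp [ 0.3536 -0.259   0.1592] xaxis yaw 107.89 zc [-0.001  0.    -1.   ] F [-0.4 -0.3  0.6] open 0.0856 j6 -62.5
px [276. 194.] n 2010 mean [ 0.3533 -0.2597  0.0447] rect c [ 353.4 -259.7] size [50.3 50. ] ang 18.2 zmed 0.0447
shift [-0.0007 -0.0006  0.1793] turn -0.07
```

Well aligned. Descend, grip and lift.

```bash
python3 -m pendant '[0,-0.0007,-0.0006,0.04,0, 0,0,0,0.04,0, 0,0,0,0.04,0, 0,0,0,0.035,0, 0,0,0,0.024,0, 0,0,0,0,0, 0,0,0,0,0, 0,0,0,0,0, 255,0,0,0,0, 255,0,0,0,0, 255,0,0,0,0, 255,0,0,0,0, 255,0,0,0,0, 255,0,0,0,0]' 50; python3 -m pendant '[255,0,0,-0.01,0, 255,0,0,-0.03,0, 255,0,0,-0.04,0, 255,0,0,-0.04,0, 255,0,0,0,0, 255,0,0,0,0, 255,0,0,0,0]'
python3 - <<'E'
from h import *
st(); go(.5793,-.0566,.1,82.94); snap('wrist','w11')
P=cloud('w11'); a=cv2.imread('pics/w11.png')[130:400,180:400]; cv2.imwrite('pics/c11.png',cv2.resize(a,(440,540)))
E
```

```text
t: 19.65
tool_pos: [0.3543, -0.2602, -0.018]
tool_rot: [[-0.309, 0.951, 0.002], [0.951, 0.309, -0.001], [-0.001, 0.002, -1.0]]
force: [-1.5, 1.8, 6.9]
opening: 0.0493
t: 20.23
tool_pos: [0.353, -0.2595, 0.1]
tool_rot: [[-0.309, 0.951, -0.0], [0.951, 0.309, 0.001], [0.001, 0.0, -1.0]]
force: [1.0, -0.1, -2.5]
opening: 0.0491
t 20.23 tcp [ 0.353  -0.2595  0.1   ] xaxis yaw 108.0 zc [-0.     0.001 -1.   ] F [ 1.  -0.1 -2.5] open 0.0491 j6 -62.3
shift [1.230e-01 2.779e-01 2.000e-04] turn 25.06
```

View pics/c11.png

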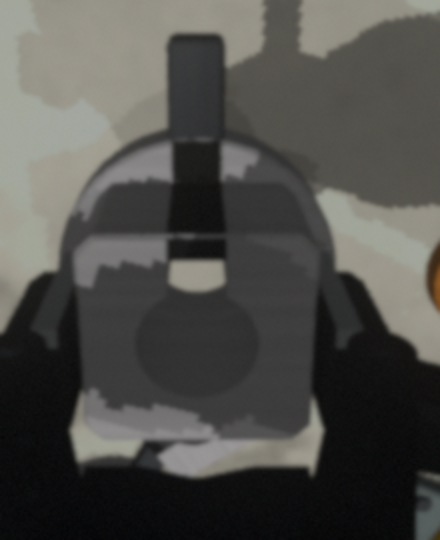

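```bash
python3 -m pendant '[255,0,0,0,6.265, 255,0,0,0,6.265, 255,0,0,0,6.265, 255,0,0,0,6.265, 255,0.0286,0.025,0,0, 255,0.0286,0.025,0,0, 255,0.0286,0.025,0,0, 255,0.0286,0.025,0,0, 255,0.0286,0.025,0,0, 255,0.0286,0.025,0,0, 255,0.0286,0.025,0,0, 255,0.0286,0.025,0,0, 255,0,0,0,0, 255,0,0,0,0, 255,0,0,0,0, 255,0,0,0.03,0, 255,0,0,0,0, 255,0,0,0,0, 255,0,0,0,0]'
python3 - <<'E'
from h import *
st(); go(.5793,-.0566,.04,82.94); snap('side','s12'); a=cv2.imread('pics/s12.png')[150:320,120:330]; cv2.imwrite('pics/c12.png',cv2.resize(a,(630,510),interpolation=2))
E
```

```text
t: 21.87
tool_pos: [0.5796, -0.0583, 0.0715]
tool_rot: [[0.123, 0.992, 0.0], [0.992, -0.123, -0.001], [-0.001, 0.001, -1.0]]
force: [-0.6, 0.5, -1.1]
opening: 0.0492
t 21.87 tcp [ 0.5796 -0.0583  0.0715] xaxis yaw 82.91 zc [ 0.    -0.001 -1.   ] F [-0.6  0.5 -1.1] open 0.0492 j6 -111.1
shift [ 0.0017 -0.0005  0.0315] turn -0.03
```

```bash
python3 -m pendant '[255,0.0017,-0.0005,0.015,0, 255,0,0,0.015,0, 255,0,0,0,0, 255,0,0,0,0]'; python3 -m pendant '[255,0,0,0.006,0, 255,0,0,0.006,0, 255,0,0,0.006,0, 255,0,0,0,0, 255,0,0,0,0]'; python3 -m pendant '[255,0,0,0.006,0, 255,0,0,0.006,0, 255,0,0,0,0, 255,0,0,0,0]'
python3 - <<'E'
from h import *
st(); go(.5793,-.0566,-.006,82.94)
E
```

```text
t: 22.25
tool_pos: [0.5795, -0.056, 0.0411]
tool_rot: [[0.123, 0.992, -0.0], [0.992, -0.123, -0.0], [-0.0, -0.0, -1.0]]
force: [0.5, 0.6, -1.1]
opening: 0.0492
t: 22.67
tool_pos: [0.5792, -0.0557, 0.022]
tool_rot: [[0.123, 0.992, -0.001], [0.992, -0.123, -0.0], [-0.0, -0.001, -1.0]]
force: [0.4, 0.5, -2.4]
opening: 0.0494
t: 23.0
tool_pos: [0.5791, -0.0557, 0.0097]
tool_rot: [[0.123, 0.992, -0.001], [0.992, -0.123, -0.0], [-0.0, -0.001, -1.0]]
force: [-0.0, -0.0, -1.3]
opening: 0.0489
t 23.0 tcp [ 0.5791 -0.0557  0.0097] xaxis yaw 82.95 zc [-0.001 -0.    -1.   ] F [-0.  -0.  -1.3] open 0.0489 j6 -111.3
shift [-0.0008  0.0003  0.0157] turn 0.01
```

Past the key top with no contact; seat it, release and rise.

```bash
python3 -m pendant '[255,-0.0008,0.0003,0.006,0, 255,0,0,0.005,0, 255,0,0,0.004,0, 255,0,0,0.003,0, 255,0,0,0.002,0, 255,0,0,0,0, 255,0,0,0,0]'
python3 - <<'E'
from h import *
st()
E
```

```text
t: 23.58
tool_pos: [0.5804, -0.0567, -0.006]
tool_rot: [[0.122, 0.993, 0.002], [0.993, -0.122, -0.001], [-0.001, 0.002, -1.0]]
force: [-9.7, 2.3, 15.4]
opening: 0.0494
t 23.58 tcp [ 0.5804 -0.0567 -0.006 ] xaxis yaw 83.0 zc [ 0.002 -0.001 -1.   ] F [-9.7  2.3 15.4] open 0.0494 j6 -111.2
```

```bash
python3 -m pendant '[255,0,0,-0.003,0, 255,0,0,0,0, 0,0,0,0,0, 0,0,0,0,0, 0,0,0,0,0, 0,0,0,0,0, 0,0,0,0,0, 0,0,0,0,0, 0,0,0,-0.02,0, 0,0,0,-0.04,0, 0,0,0,-0.04,0, 0,0,0,-0.04,0, 0,0,0,-0.03,0, 0,0,0,0,0, 0,0,0,0,0, 0,0,0,0,0]'
python3 - <<'E'
from h import *
st(); snap('wrist','w13'); blobs('w13',.035,.064,(.5,.68,-.15,.15)); snap('top','t13')
blobs('t13',.035,.065,(.25,.66,-.45,-.1),20)
go(.4605,-.199,.16,50)
E
```

```text
t: 24.92
tool_pos: [0.5795, -0.0563, 0.1626]
tool_rot: [[0.123, 0.992, -0.001], [0.992, -0.123, 0.001], [0.0, -0.001, -1.0]]
force: [0.6, -0.1, -0.9]
opening: 0.0856
t 24.92 tcp [ 0.5795 -0.0563  0.1626] xaxis yaw 82.95 zc [-0.001  0.001 -1.   ] F [ 0.6 -0.1 -0.9] open 0.0856 j6 -111.2
px [277. 195.] n 2840 mean [ 0.5778 -0.0559  0.0539] rect c [579.3 -56. ] size [49.9 50.8] ang 84.4 zmed 0.0564
px [422. 195.] n 3244 mean [0.5942 0.0793 0.0531] rect c [596.1  81.8] size [51.5 49.6] ang 82.7 zmed 0.0562
px [340. 169.] n 189 mean [ 0.599  -0.3749  0.046 ] rect c [ 598.8 -375.8] size [49.7 53.8] ang 53.6 zmed 0.0464
px [298. 178.] n 188 mean [ 0.5697 -0.237   0.0462] rect c [ 571.1 -237.1] size [49.6 52.1] ang 78.7 zmed 0.046
px [294. 210.] n 191 mean [ 0.4636 -0.2239  0.0461] rect c [ 464.9 -224.8] size [49.4 53.1] ang 51.3 zmed 0.0464
px [350. 264.] n 205 mean [ 0.2931 -0.3967  0.0457] rect c [ 292.4 -398. ] size [50.9 50.9] ang 30.0 zmed 0.0457
shift [-0.156  -0.1001  0.0019] turn 32.95
```

```bash
python3 -m pendant '[0,-0.0301,-0.0156,0,0, 0,-0.0301,-0.0156,0,0, 0,-0.0301,-0.0156,0,0, 0,-0.0301,-0.0156,0,0, 0,-0.0301,-0.0156,0,0, 0,-0.0301,-0.0156,0,0, 0,0,0,0,6.6, 0,0,0,0,6.6, 0,0,0,0,6.6, 0,0,0,0,6.6, 0,0,0,0,6.6, 0,0,0,0,0, 0,0,0,0,0, 0,0,0,0,0, 0,0,0,0,0]'
python3 - <<'E'
from h import *
st(); p=snap('wrist','w14'); blobs('w14',.04,.064,(.4,.53,-.29,-.14)); go(.4645,-.2245,-.016,50); cv2.imwrite('pics/c14.png',p)
E
```

```text
t: 26.27
tool_pos: [0.4646, -0.2242, 0.1631]
tool_rot: [[0.642, 0.767, -0.001], [0.767, -0.642, 0.0], [-0.0, -0.001, -1.0]]
force: [0.1, -0.2, -0.6]
opening: 0.0856
t 26.27 tcp [ 0.4646 -0.2242  0.1631] xaxis yaw 50.09 zc [-0.001  0.    -1.   ] F [ 0.1 -0.2 -0.6] open 0.0856 j6 -126.5
px [278. 193.] n 1938 mean [ 0.4637 -0.2229  0.0447] rect c [ 465.3 -224. ] size [49.9 50.8] ang 52.1 zmed 0.0447
shift [-0.0003  0.0002  0.1791] turn 0.05
```

View pics/c14.png

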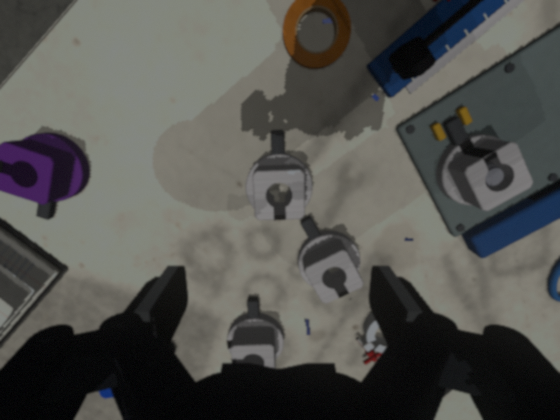

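```bash
python3 -m pendant '[0,0,0.0006,0.04,-1.3, 0,0,0,0.04,0, 0,0,0,0.04,0, 0,0,0,0.035,0, 0,0,0,0.024,0, 0,0,0,0,0, 0,0,0,0,0, 0,0,0,0,0, 255,0,0,0,0, 255,0,0,0,0, 255,0,0,0,0, 255,0,0,0,0, 255,0,0,0,0, 255,0,0,0,0]' 50; python3 -m pendant '[255,0,0,-0.01,0, 255,0,0,-0.03,0, 255,0,0,-0.04,0, 255,0,0,-0.04,0, 255,0,0,-0.02,0, 255,0,0,0,0, 255,0,0,0,0, 255,0,0,0,0]'
python3 - <<'E'
from h import *
st(); print(np.round(bot.get_obs()['joints'],1));snap('top','t15');
P=cloud('t15'); m=(P[...,2]>.014)&(P[...,2]<.03)&(P[...,0]>.33)&(P[...,0]<.7)&(P[...,1]>.18)&(P[...,1]<.4); print(cv2.minAreaRect((P[m][:,:2]*1000).astype(np.float32)))
blobs('t15',.035,.065,(.25,.66,-.45,-.1),20)
E
```

```text
t: 27.48
tool_pos: [0.4664, -0.2248, -0.0139]
tool_rot: [[0.626, 0.78, 0.003], [0.78, -0.626, -0.001], [0.001, 0.003, -1.0]]
force: [0.8, 1.3, 7.7]
opening: 0.0488
t: 28.15
tool_pos: [0.4641, -0.224, 0.1225]
tool_rot: [[0.626, 0.78, -0.003], [0.78, -0.626, 0.002], [-0.001, -0.003, -1.0]]
force: [-0.6, 0.9, -3.8]
opening: 0.0493
t 28.15 tcp [ 0.4641 -0.224   0.1225] xaxis yaw 51.24 zc [-0.003  0.002 -1.   ] F [-0.6  0.9 -3.8] open 0.0493 j6 -125.3
[-3.400e+00 -1.040e+01 -1.480e+01 -1.000e-01 -8.580e+01 -1.253e+02]
((495.6861572265625, 306.3137512207031), (330.625732421875, 185.1759490966797), 0.003739572362974286)
px [341. 169.] n 181 mean [ 0.5994 -0.3768  0.046 ] rect c [ 599.5 -376.3] size [50.  51.1] ang 50.2 zmed 0.0463
px [350. 264.] n 204 mean [ 0.2926 -0.3968  0.0464] rect c [ 292.3 -397.9] size [50.9 50.7] ang 29.9 zmed 0.0463
```

```bash
python3 -m pendant '[255,0.0292,-0.0268,0,0, 255,0.0292,-0.0268,0,0, 255,0.0292,-0.0268,0,0, 255,0.0292,-0.0268,0,0, 255,0.0292,-0.0268,0,0, 255,0.0292,-0.0268,0,0, 255,0.0292,-0.0268,0,0, 255,0.0292,-0.0268,0,0, 255,0.0292,-0.0268,0,0, 255,0.0292,-0.0268,0,0, 255,0.0292,-0.0268,0,0, 255,0.0292,-0.0268,0,0, 255,0.0292,-0.0268,0,0]' >/dev/null; python3 -m pendant '[255,0,0,0,-7.15, 255,0,0,0,-7.15, 255,0,0,0,-7.15, 255,0,0,0,-7.15, 255,0,0,0,-7.15, 255,0,0,0,-7.15, 255,0,0,0,-7.15, 255,0,0,0,-7.15, 255,0,0,0,-7.15, 255,0,0,0,-7.15, 255,0,0,0,-7.15, 255,0,0,0,-7.15, 255,0,0,0,-7.15, 255,0,0,0,-7.15, 255,0,0,0,-7.15, 255,0,0,0,-7.15, 255,0,0,0,-7.15, 255,0,0,0,-7.15, 255,0,0,0,0, 255,0,0,0,0]'
python3 - <<'E'
from h import *
st(); go(.43,.29,-.010,180)
snap('wrist','w16'); snap('side','s16')
for f in('w16','s16'):
    P=cloud(f); m=(P[...,2]>.016)&(P[...,2]<.026)&(P[...,0]>.36)&(P[...,0]<.68)&(P[...,1]>.19)&(P[...,1]<.37); Q=P[m]; print(f,len(Q),np.percentile(Q[:,0],[1,99]).round(3),np.percentile(Q[:,1],[1,99]).round(3))
E
```

```text
t: 30.95
tool_pos: [0.4667, 0.249, 0.1237]
tool_rot: [[-0.996, -0.072, -0.044], [-0.074, 0.996, 0.04], [0.041, 0.043, -0.998]]
force: [0.0, 0.2, -3.6]
opening: 0.0492
t 30.95 tcp [0.4667 0.249  0.1237] xaxis yaw -175.76 zc [-0.044  0.04  -0.998] F [ 0.   0.2 -3.6] open 0.0492 j6 -42.8
shift [0.028  0.0377 0.1367] turn 4.24
w16 3619 [0.382 0.661] [0.216 0.356]
s16 1121 [0.382 0.661] [0.216 0.357]
```

```bash
python3 -m pendant '[255,0,0,0,0, 255,0,0,0,0, 255,0,0,0,0, 255,0,0,0,0]'
python3 - <<'E'
from h import *
st(); go(.435,.2985,-.010,180)
E
```

```text
t: 31.38
tool_pos: [0.4673, 0.2496, 0.1253]
tool_rot: [[-0.996, -0.075, -0.042], [-0.077, 0.996, 0.042], [0.039, 0.045, -0.998]]
force: [-0.5, -0.3, -3.7]
opening: 0.0495
t 31.38 tcp [0.4673 0.2496 0.1253] xaxis yaw -175.57 zc [-0.042  0.042 -0.998] F [-0.5 -0.3 -3.7] open 0.0495 j6 -42.6
shift [0.0232 0.0451 0.1385] turn 4.43
```

```bash
python3 -m pendant '[255,0.005,0.01,0,2, 255,0.006,0.012,0,2, 255,0,0,0,0, 255,0,0,0,0, 255,0,0,0,0]'
python3 - <<'E'
from h import *
st(); go(.435,.2985,-.010,180); print(np.round(bot.get_obs()['joints'],1),np.round(bot.get_obs()['tau'],1))
E
```

```text
t: 31.8
tool_pos: [0.4552, 0.2707, 0.1267]
tool_rot: [[-0.999, -0.007, -0.042], [-0.009, 0.999, 0.042], [0.042, 0.042, -0.998]]
force: [-0.3, 0.3, -4.1]
opening: 0.0492
t 31.8 tcp [0.4552 0.2707 0.1267] xaxis yaw -179.51 zc [-0.042  0.042 -0.998] F [-0.3  0.3 -4.1] open 0.0492 j6 -49.2
shift [0.0142 0.0222 0.1385] turn 0.49
[ 49.9  -7.4 -10.6  -3.4 -86.5 -49.2] [  0.3 -29.9  36.6   7.3   0.   -0. ]
```

```bash
python3 -m pendant '[255,0.0072,0.0111,0,0.5, 255,0.007,0.0111,0.02,0, 255,0,0,0.03,0, 255,0,0,0.03,0, 255,0,0,0.03,0, 255,0,0,0.012,0, 255,0,0,0,0, 255,0,0,0,0, 255,0,0,0,0]'
python3 - <<'E'
from h import *
st(); go(.435,.2985,-.006,180)
E
```

```text
t: 32.55
tool_pos: [0.4373, 0.2988, 0.0091]
tool_rot: [[-0.999, 0.002, -0.039], [0.001, 0.999, 0.044], [0.039, 0.044, -0.998]]
force: [0.9, -0.4, -3.3]
opening: 0.049
t 32.55 tcp [0.4373 0.2988 0.0091] xaxis yaw 179.97 zc [-0.039  0.044 -0.998] F [ 0.9 -0.4 -3.3] open 0.049 j6 -52.7
shift [ 0.0017 -0.001   0.0151] turn -0.03
```

```bash
python3 -m pendant '[255,0.0017,-0.001,0.008,0, 255,0,0,0.007,0, 255,0,0,0.002,0, 255,0,0,0,0, 255,0,0,0,0, 255,0,0,0,0]'; python3 -m pendant '[80,0,0,0,0, 80,0,0,0,0, 80,0,0,0,0, 80,0,0,0,0, 80,0,0,0,0, 80,0,0,-0.02,0, 80,0,0,-0.03,0, 80,0,0,-0.04,0, 80,0,0,-0.04,0, 0,0,0,-0.03,0, 0,0,0,0,0, 0,0,0,0,0, 0,0,0,0,0]'
python3 - <<'E'
from h import *
st(); print(np.round(bot.get_obs()['joints'],1)); snap('wrist','w17');blobs('w17',.04,.06,(.37,.68,.19,.37))
snap('top','t17');blobs('t17',.035,.065,(.25,.66,-.45,-.1),20)
E
```

```text
t: 33.05
tool_pos: [0.4342, 0.2989, -0.0083]
tool_rot: [[-0.999, 0.002, -0.04], [-0.0, 0.999, 0.044], [0.04, 0.044, -0.998]]
force: [-3.0, 1.0, 5.7]
opening: 0.0492
t: 34.13
tool_pos: [0.4397, 0.291, 0.1484]
tool_rot: [[-0.999, 0.003, -0.043], [0.001, 0.999, 0.042], [0.043, 0.041, -0.998]]
force: [-0.8, -0.6, -0.5]
opening: 0.0854
t 34.13 tcp [0.4397 0.291  0.1484] xaxis yaw 179.96 zc [-0.043  0.042 -0.998] F [-0.8 -0.6 -0.5] open 0.0854 j6 -52.7
[ 52.7  -8.   -8.9  -3.4 -88.7 -52.7]
px [278. 199.] n 2273 mean [0.4351 0.2961 0.0483] rect c [435.  298.6] size [50.1 51.2] ang 0.2 zmed 0.0486
px [340. 169.] n 192 mean [ 0.599  -0.3751  0.0456] rect c [ 598.9 -375.9] size [49.6 51.4] ang 52.4 zmed 0.0458
px [298. 178.] n 192 mean [ 0.5703 -0.2368  0.0448] rect c [ 571.7 -237.1] size [49.5 53.7] ang 78.8 zmed 0.045
px [350. 264.] n 209 mean [ 0.2926 -0.3967  0.0456] rect c [ 292.3 -397.6] size [50.8 50.7] ang 29.3 zmed 0.0452
```

```bash
python3 -m pendant '[0,0,0,0,6.75, 0,0,0,0,6.75, 0,0,0,0,6.75, 0,0,0,0,6.75, 0,0,0,0,6.75, 0,0,0,0,6.75, 0,0,0,0,6.75, 0,0,0,0,6.75, 0,0,0,0,6.75, 0,0,0,0,6.75, 0,0,0,0,6.75, 0,0,0,0,6.75, 0,0,0,0,6.75, 0,0,0,0,6.75, 0,0,0,0,6.75, 0,0,0,0,0, 0,0,0,0,0, 0,0,0,0,0, 0,0,0,0,0]'
python3 - <<'E'
from h import *
st(); go(.5713,-.237,.16,79);print(np.round(bot.get_obs()['joints'],1))
E
```

```text
t: 35.82
tool_pos: [0.44, 0.291, 0.1489]
tool_rot: [[0.195, 0.98, -0.042], [0.98, -0.193, 0.041], [0.032, -0.05, -0.998]]
force: [-0.3, 0.3, -0.3]
opening: 0.0853
t 35.82 tcp [0.44   0.291  0.1489] xaxis yaw 78.75 zc [-0.042  0.041 -0.998] F [-0.3  0.3 -0.3] open 0.0853 j6 -153.8
shift [-0.4916  0.2302 -0.0385] turn -0.25
[  52.7   -8.    -8.9   -3.4  -88.8 -153.8]
```

```bash
python3 -m pendant '[0,-0.0351,0.0164,-0.0027,0, 0,-0.0351,0.0164,-0.0027,0, 0,-0.0351,0.0164,-0.0027,0, 0,-0.0351,0.0164,-0.0027,0, 0,-0.0351,0.0164,-0.0027,0, 0,-0.0351,0.0164,-0.0027,0, 0,-0.0351,0.0164,-0.0027,0, 0,-0.0351,0.0164,-0.0027,0, 0,-0.0351,0.0164,-0.0027,0, 0,-0.0351,0.0164,-0.0027,0, 0,-0.0351,0.0164,-0.0027,0, 0,-0.0351,0.0164,-0.0027,0, 0,-0.0351,0.0164,-0.0027,0, 0,-0.0351,0.0164,-0.0027,0, 0,0,0,0,0, 0,0,0,0,0, 0,0,0,0,0, 0,0,0,0,0]'
python3 - <<'E'
from h import *
st(); p=snap('wrist','w18'); blobs('w18',.04,.06,(.5,.64,-.3,-.15)); go(.569,-.235,-.014,79)
E
```

```text
t: 37.32
tool_pos: [0.5696, -0.2361, 0.1597]
tool_rot: [[0.196, 0.98, -0.042], [0.98, -0.194, 0.042], [0.033, -0.049, -0.998]]
force: [-0.6, 0.3, 0.3]
opening: 0.0854
t 37.32 tcp [ 0.5696 -0.2361  0.1597] xaxis yaw 78.71 zc [-0.042  0.042 -0.998] F [-0.6  0.3  0.3] open 0.0854 j6 -95.9
px [273. 201.] n 1975 mean [ 0.5698 -0.2367  0.0446] rect c [ 571.7 -237.1] size [49.5 50.6] ang 79.2 zmed 0.0447
shift [-0.005   0.0076  0.1738] turn -0.28
```

```bash
python3 -m pendant '[0,-0.005,0.0076,0.02,-0.3, 0,0,0,0.04,0, 0,0,0,0.04,0, 0,0,0,0.035,0, 0,0,0,0.025,0, 0,0,0,0.0138,0, 0,0,0,0,0, 0,0,0,0,0, 0,0,0,0,0, 0,0,0,0,0]'
python3 - <<'E'
from h import *
st(); go(.569,-.235,-.014,79)
E
```

```text
t: 38.2
tool_pos: [0.5705, -0.2363, -0.0117]
tool_rot: [[0.192, 0.981, -0.038], [0.981, -0.19, 0.041], [0.033, -0.045, -0.998]]
force: [0.1, -0.3, -0.2]
opening: 0.0852
t 38.2 tcp [ 0.5705 -0.2363 -0.0117] xaxis yaw 78.95 zc [-0.038  0.041 -0.998] F [ 0.1 -0.3 -0.2] open 0.0852 j6 -95.0
shift [ 0.0009 -0.0016  0.0024] turn -0.05
```

```bash
python3 -m pendant '[255,0,-0.001,0,0, 255,0,0,0,0, 255,0,0,0,0, 255,0,0,0,0, 255,0,0,0,0, 255,0,0,0,0, 255,0,0,0,0, 255,0,0,-0.01,0, 255,0,0,-0.03,0, 255,0,0,-0.04,0, 255,0,0,-0.04,0, 255,0,0,-0.03,0, 255,0,0,0,0, 255,0,0,0,0]' 50; python3 -m pendant '[255,0,0,0,-6.74, 255,0,0,0,-6.74, 255,0,0,0,-6.74, 255,0,0,0,-6.74, 255,0,0,0,-6.74, 255,0,0,0,-6.74, 255,0,0,0,-6.74, 255,0,0,0,-6.74, 255,0,0,0,-6.74, 255,0,0,0,-6.74, 255,0,0,0,-6.74, 255,0,0,0,-6.74, 255,0,0,0,-6.74, 255,0,0,0,-6.74, 255,0,0,0,-6.74, 255,0,0,0,0, 255,0,0,0,0, 255,0,0,0,0]'
python3 - <<'E'
from h import *
st(); go(.5215,.2985,.12,180)
E
```

```text
t: 39.37
tool_pos: [0.5748, -0.2422, 0.1371]
tool_rot: [[0.192, 0.981, -0.039], [0.981, -0.191, 0.042], [0.034, -0.046, -0.998]]
force: [0.3, 0.5, -4.0]
opening: 0.0486
t: 40.87
tool_pos: [0.5735, -0.2418, 0.1339]
tool_rot: [[-0.999, 0.003, -0.044], [0.001, 0.999, 0.043], [0.044, 0.042, -0.998]]
force: [0.4, -0.4, -2.4]
opening: 0.0487
t 40.87 tcp [ 0.5735 -0.2418  0.1339] xaxis yaw 179.92 zc [-0.044  0.043 -0.998] F [ 0.4 -0.4 -2.4] open 0.0487 j6 5.8
shift [0.0521 0.5391 0.0391] turn -0.08
```

```bash
python3 -m pendant '[255,0.0035,0.036,0.0015,0, 255,0.0035,0.036,0.0015,0, 255,0.0035,0.036,0.0015,0, 255,0.0035,0.036,0.0015,0, 255,0.0035,0.036,0.0015,0, 255,0.0035,0.036,0.0015,0, 255,0.0035,0.036,0.0015,0, 255,0.0035,0.036,0.0015,0, 255,0.0035,0.036,0.0015,0, 255,0.0035,0.036,0.0015,0, 255,0.0035,0.036,0.0015,0, 255,0.0035,0.036,0.0015,0, 255,0.0035,0.036,0.0015,0, 255,0.0035,0.036,0.0015,0, 255,0.0035,0.036,0.0015,0, 255,0,0,0,0, 255,0,0,0,0, 255,0,0,0,0, 255,0,0,0,0]'
python3 - <<'E'
from h import *
st(); go(.5235,.2985,-.006,180)
E
```

```text
t: 42.45
tool_pos: [0.5207, 0.2974, 0.1376]
tool_rot: [[-0.999, 0.002, -0.042], [-0.0, 0.999, 0.041], [0.042, 0.041, -0.998]]
force: [-0.0, 0.3, -3.1]
opening: 0.0491
t 42.45 tcp [0.5207 0.2974 0.1376] xaxis yaw -180.0 zc [-0.042  0.041 -0.998] F [-0.   0.3 -3.1] open 0.0491 j6 -46.5
shift [-0.0088 -0.0048  0.1433] turn 0.0
```

```bash
python3 -m pendant '[255,-0.0088,-0.0048,0.02,0, 255,0,0,0.03,0, 255,0,0,0.03,0, 255,0,0,0.03,0, 255,0,0,0.02,0, 255,0,0,0,0, 255,0,0,0,0, 255,0,0,0.006,0, 255,0,0,0.006,0, 255,0,0,0,0, 255,0,0,0,0]'
python3 - <<'E'
from h import *
st(); go(.5235,.2985,-.008,180)
E
```

```text
t: 43.37
tool_pos: [0.5236, 0.2995, -0.0042]
tool_rot: [[-0.999, 0.0, -0.042], [-0.002, 0.999, 0.042], [0.042, 0.042, -0.998]]
force: [0.1, 0.5, -3.3]
opening: 0.0489
t 43.37 tcp [ 0.5236  0.2995 -0.0042] xaxis yaw -179.9 zc [-0.042  0.042 -0.998] F [ 0.1  0.5 -3.3] open 0.0489 j6 -45.4
shift [-0.0001 -0.0012  0.0038] turn 0.1
```

```bash
python3 -m pendant '[255,0,0,0.003,0, 255,0,0,0,0, 255,0,0,0,0, 80,0,0,0,0, 80,0,0,0,0, 80,0,0,0,0, 80,0,0,0,0, 80,0,0,0,0, 80,0,0,-0.02,0, 80,0,0,-0.03,0, 80,0,0,-0.04,0, 80,0,0,-0.04,0, 0,0,0,-0.03,0, 0,0,0,0,0, 0,0,0,0,0, 0,0,0,0,0]'
python3 - <<'E'
from h import *
st();  snap('wrist','w19');blobs('w19',.04,.06,(.37,.68,.19,.37))
snap('top','t19');blobs('t19',.035,.065,(.25,.66,-.45,-.1),20); go(.597,-.374,.16)
E
```

```text
t: 44.7
tool_pos: [0.5297, 0.2929, 0.1515]
tool_rot: [[-0.999, -0.0, -0.043], [-0.002, 0.999, 0.042], [0.043, 0.042, -0.998]]
force: [0.0, -0.0, -0.2]
opening: 0.0856
t 44.7 tcp [0.5297 0.2929 0.1515] xaxis yaw -179.89 zc [-0.043  0.042 -0.998] F [ 0.  -0.  -0.2] open 0.0856 j6 -45.5
px [373. 195.] n 2311 mean [0.4363 0.2963 0.048 ] rect c [435.  298.4] size [50.9 50.9] ang 0.5 zmed 0.0485
px [278. 200.] n 2224 mean [0.5252 0.3005 0.0482] rect c [525.1 302.9] size [50.  51.1] ang 0.2 zmed 0.0486
px [340. 169.] n 193 mean [ 0.5985 -0.3753  0.0453] rect c [ 600.  -376.8] size [49.7 53.7] ang 52.7 zmed 0.0454
px [350. 264.] n 206 mean [ 0.2926 -0.3964  0.0463] rect c [ 292.4 -397.2] size [49.7 52.2] ang 29.6 zmed 0.0461
shift [-0.0659 -0.6656 -0.0394] turn None
```

```bash
python3 -m pendant '[0,-0.0039,-0.0392,-0.0023,0, 0,-0.0039,-0.0392,-0.0023,0, 0,-0.0039,-0.0392,-0.0023,0, 0,-0.0039,-0.0392,-0.0023,0, 0,-0.0039,-0.0392,-0.0023,0, 0,-0.0039,-0.0392,-0.0023,0, 0,-0.0039,-0.0392,-0.0023,0, 0,-0.0039,-0.0392,-0.0023,0, 0,-0.0039,-0.0392,-0.0023,0, 0,-0.0039,-0.0392,-0.0023,0, 0,-0.0039,-0.0392,-0.0023,0, 0,-0.0039,-0.0392,-0.0023,0, 0,-0.0039,-0.0392,-0.0023,0, 0,-0.0039,-0.0392,-0.0023,0, 0,-0.0039,-0.0392,-0.0023,0, 0,-0.0039,-0.0392,-0.0023,0, 0,-0.0039,-0.0392,-0.0023,0, 0,0,0,0,0, 0,0,0,0,0]'; python3 -m pendant '[0,0,0,0,7.08, 0,0,0,0,7.08, 0,0,0,0,7.08, 0,0,0,0,7.08, 0,0,0,0,7.08, 0,0,0,0,7.08, 0,0,0,0,7.08, 0,0,0,0,7.08, 0,0,0,0,7.08, 0,0,0,0,7.08, 0,0,0,0,7.08, 0,0,0,0,7.08, 0,0,0,0,7.08, 0,0,0,0,7.08, 0,0,0,0,7.08, 0,0,0,0,7.08, 0,0,0,0,7.08, 0,0,0,0,7.08, 0,0,0,0,0, 0,0,0,0,0]';python3 - <<'E'
from h import *
st(); p=snap('wrist','w20'); blobs('w20',.04,.06,(.54,.67,-.45,-.3)); go(.597,-.374,-.014,52.5);cv2.imwrite('pics/c20.png',p)
E
```

```text
t: 46.38
tool_pos: [0.5968, -0.3763, 0.1566]
tool_rot: [[-0.999, 0.003, -0.047], [0.001, 0.999, 0.044], [0.047, 0.044, -0.998]]
force: [0.0, -0.1, -1.1]
opening: 0.0853
t: 48.05
tool_pos: [0.5981, -0.3735, 0.1602]
tool_rot: [[0.603, 0.796, -0.043], [0.797, -0.602, 0.042], [0.008, -0.059, -0.998]]
force: [0.1, 0.1, -0.3]
opening: 0.0854
t 48.05 tcp [ 0.5981 -0.3735  0.1602] xaxis yaw 52.89 zc [-0.043  0.042 -0.998] F [ 0.1  0.1 -0.3] open 0.0854 j6 -110.5
px [276. 204.] n 1959 mean [ 0.5995 -0.3748  0.0447] rect c [ 599.7 -375.8] size [50.4 49.8] ang 52.2 zmed 0.0447
shift [-0.0023  0.0097  0.174 ] turn 0.39
```

View pics/c20.png

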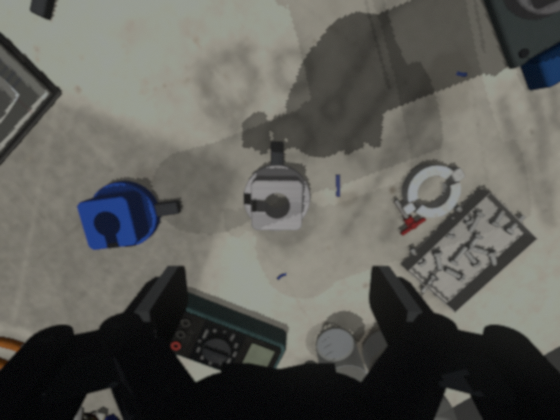

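```bash
python3 -m pendant '[0,-0.0023,0.0085,0.02,0.4, 0,0,0,0.04,0, 0,0,0,0.04,0, 0,0,0,0.035,0, 0,0,0,0.025,0, 0,0,0,0.013,0, 0,0,0,0,0, 0,0,0,0,0, 0,0,0,0,0, 0,0,0,0,0]'
python3 - <<'E'
from h import *
st(); go(.5975,-.374,-.014,52.4)
E
```

```text
t: 48.93
tool_pos: [0.5977, -0.375, -0.0097]
tool_rot: [[0.612, 0.79, -0.038], [0.791, -0.611, 0.04], [0.008, -0.054, -0.998]]
force: [-0.2, 0.7, -1.1]
opening: 0.0853
t 48.93 tcp [ 0.5977 -0.375  -0.0097] xaxis yaw 52.25 zc [-0.038  0.04  -0.998] F [-0.2  0.7 -1.1] open 0.0853 j6 -110.6
shift [ 0.0006 -0.0005  0.0043] turn -0.15
```

```bash
python3 -m pendant '[255,0,0,0.002,0, 255,0,0,0,0, 255,0,0,0,0, 255,0,0,0,0, 255,0,0,0,0, 255,0,0,0,0, 255,0,0,0,0, 255,0,0,-0.01,0, 255,0,0,-0.03,0, 255,0,0,-0.04,0, 255,0,0,-0.04,0, 255,0,0,-0.03,0, 255,0,0,0,0, 255,0,0,0,0]' 50; python3 -m pendant '[255,0,0,0,-7.1, 255,0,0,0,-7.1, 255,0,0,0,-7.1, 255,0,0,0,-7.1, 255,0,0,0,-7.1, 255,0,0,0,-7.1, 255,0,0,0,-7.1, 255,0,0,0,-7.1, 255,0,0,0,-7.1, 255,0,0,0,-7.1, 255,0,0,0,-7.1, 255,0,0,0,-7.1, 255,0,0,0,-7.1, 255,0,0,0,-7.1, 255,0,0,0,-7.1, 255,0,0,0,-7.1, 255,0,0,0,-7.1, 255,0,0,0,-7.1, 255,0,0,0,0, 255,0,0,0,0]'
python3 - <<'E'
from h import *
st(); go(.611,.2965,.13,180)
E
```

```text
t: 50.1
tool_pos: [0.6031, -0.3808, 0.1375]
tool_rot: [[0.613, 0.789, -0.038], [0.79, -0.612, 0.041], [0.009, -0.055, -0.998]]
force: [-0.1, 0.3, -2.6]
opening: 0.0492
t: 51.77
tool_pos: [0.6016, -0.3799, 0.1328]
tool_rot: [[-0.999, 0.004, -0.045], [0.002, 0.999, 0.044], [0.045, 0.043, -0.998]]
force: [-0.1, 0.0, -2.1]
opening: 0.0492
t 51.77 tcp [ 0.6016 -0.3799  0.1328] xaxis yaw 179.86 zc [-0.045  0.044 -0.998] F [-0.1  0.  -2.1] open 0.0492 j6 16.9
shift [-0.0079  0.6757  0.0318] turn -0.14
```

```bash
python3 - <<'E'
from h import *
P=cloud('side0'); m=(P[...,0]<.78)&(P[...,0]>.5)&(P[...,1]>.15)&(P[...,1]<.5)&(P[...,2]>.05)&(P[...,2]<.5)
print(m.sum(), P[m].min(0), P[m].max(0))
P=cloud('top0'); m=(P[...,0]<.78)&(P[...,0]>.5)&(P[...,1]>.15)&(P[...,1]<.5)&(P[...,2]>.05)&(P[...,2]<.5)
print(m.sum(), P[m].min(0), P[m].max(0))
E
python3 -m pendant '[255,-0.0005,0.0397,0.001,0, 255,-0.0005,0.0397,0.001,0, 255,-0.0005,0.0397,0.001,0, 255,-0.0005,0.0397,0.001,0, 255,-0.0005,0.0397,0.001,0, 255,-0.0005,0.0397,0.001,0, 255,-0.0005,0.0397,0.001,0, 255,-0.0005,0.0397,0.001,0, 255,-0.0005,0.0397,0.001,0, 255,-0.0005,0.0397,0.001,0, 255,-0.0005,0.0397,0.001,0, 255,-0.0005,0.0397,0.001,0, 255,-0.0005,0.0397,0.001,0, 255,0,0,0,0, 255,0,0,0,0]'
```

```text
9322 [0.68888102 0.15000052 0.05002675] [0.77998256 0.40262018 0.25258899]
3224 [0.68790887 0.15011745 0.05031861] [0.77989232 0.40086086 0.25799443]
t: 53.02
tool_pos: [0.6077, 0.138, 0.1421]
tool_rot: [[-0.999, 0.001, -0.044], [-0.001, 0.999, 0.041], [0.044, 0.041, -0.998]]
force: [0.1, -1.2, -2.4]
opening: 0.0491
```

Run:
```python
from h import *
P=cloud('side0')
for a,b in((.68,.70),(.70,.72),(.72,.74),(.74,.76)):
    m=(P[...,0]<b)&(P[...,0]>a)&(P[...,1]>.2)&(P[...,1]<.4)&(P[...,2]>.03)&(P[...,2]<.5); Q=P[m]; print(a,len(Q),Q.min(0) if len(Q) else '',Q.max(0) if len(Q) else '')
go(.603,.2975,.13,180)
```

```text
0.68 172 [0.68888102 0.2899849  0.09210075] [0.69990953 0.33949817 0.1105972 ]
0.7 2110 [0.70014959 0.23551858 0.08718394] [0.71982102 0.3946232  0.16142046]
0.72 279 [0.72001999 0.29273172 0.0900875 ] [0.73990203 0.39584619 0.19136518]
0.74 4384 [0.7400732  0.20001095 0.03003658] [0.7599992  0.39999973 0.25258899]
shift [0.004  0.1589 0.0188] turn 0.06
```

```bash
python3 -m pendant '[255,0.001,0.0397,0.002,0, 255,0.001,0.0397,0.002,0, 255,0.001,0.0397,0.002,0, 255,0.001,0.0397,0.002,0, 255,0,0,0,0, 255,0,0,0,0, 255,0,0,0,0, 255,0,0,0,0]';  python3 - <<'E'
from h import *
st(); go(.603,.2985,-.006,180)
E
```

```text
t: 53.68
tool_pos: [0.6046, 0.2932, 0.1421]
tool_rot: [[-0.999, 0.003, -0.042], [0.002, 0.999, 0.041], [0.042, 0.041, -0.998]]
force: [0.2, -0.4, -2.4]
opening: 0.0487
t 53.68 tcp [0.6046 0.2932 0.1421] xaxis yaw 179.91 zc [-0.042  0.041 -0.998] F [ 0.2 -0.4 -2.4] open 0.0487 j6 -41.0
shift [-0.0046 -0.0008  0.1482] turn -0.09
```

```bash
python3 -m pendant '[255,-0.0046,-0.0008,0.02,0, 255,0,0,0.03,0, 255,0,0,0.03,0, 255,0,0,0.03,0, 255,0,0,0.02,0, 255,0,0,0.006,0, 255,0,0,0,0, 255,0,0,0,0, 255,0,0,0.006,0, 255,0,0,0,0, 255,0,0,0,0]'
python3 - <<'E'
from h import *
st(); go(.603,.2985,-.007,180)
E
```

```text
t: 54.6
tool_pos: [0.6032, 0.3001, 0.001]
tool_rot: [[-0.999, 0.001, -0.041], [-0.001, 0.999, 0.043], [0.041, 0.043, -0.998]]
force: [0.1, -0.9, -1.5]
opening: 0.0489
t 54.6 tcp [0.6032 0.3001 0.001 ] xaxis yaw -179.94 zc [-0.041  0.043 -0.998] F [ 0.1 -0.9 -1.5] open 0.0489 j6 -40.5
shift [-0.0001 -0.002   0.0079] turn 0.06
```

```bash
python3 -m pendant '[255,0,-0.001,0.004,0, 255,0,0,0.003,0, 255,0,0,0,0, 255,0,0,0,0, 100,0,0,0,0, 100,0,0,0,0, 100,0,0,0,0, 100,0,0,0,0, 100,0,0,0,0, 100,0,0,-0.02,0, 100,0,0,-0.03,0, 100,0,0,-0.04,0, 100,0,0,-0.04,0, 100,0,0,-0.03,0, 100,0,0,0,0, 100,0,0,0,0, 100,0,0,0,0]'
python3 - <<'E'
from h import *
st();  p=snap('wrist','w22');blobs('w22',.04,.06,(.37,.68,.19,.37))
snap('top','t22');blobs('t22',.035,.065,(.25,.66,-.45,-.1),20); cv2.imwrite('pics/c22.png',p); go(.446,-.0555,.1)
E
```

```text
t: 56.02
tool_pos: [0.6091, 0.2926, 0.1523]
tool_rot: [[-0.999, 0.001, -0.043], [-0.001, 0.999, 0.042], [0.043, 0.042, -0.998]]
force: [1.1, -0.7, 0.6]
opening: 0.0516
t 56.02 tcp [0.6091 0.2926 0.1523] xaxis yaw -179.93 zc [-0.043  0.042 -0.998] F [ 1.1 -0.7  0.6] open 0.0516 j6 -40.5
px [454. 194.] n 2410 mean [0.4372 0.2962 0.0477] rect c [435.3 298.5] size [51.5 51. ] ang 0.4 zmed 0.0484
px [279. 201.] n 2231 mean [0.6037 0.3007 0.0483] rect c [604.2 302.4] size [50.4 50.6] ang 89.9 zmed 0.0487
px [361. 199.] n 2254 mean [0.5262 0.3005 0.0481] rect c [525.2 302.5] size [50.5 50.6] ang 0.5 zmed 0.0486
px [350. 264.] n 207 mean [ 0.2928 -0.3969  0.0457] rect c [ 292.5 -397.4] size [50.9 51.1] ang 28.1 zmed 0.0459
shift [ 0.1607 -0.3496  0.0441] turn None
```

View pics/c22.png

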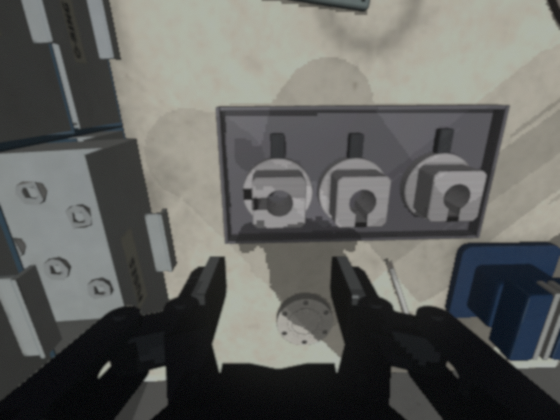

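```bash
python3 -m pendant '[60,0.0161,-0.035,0.002,0, 60,0.0161,-0.035,0.002,0, 60,0.0161,-0.035,0.002,0, 60,0.0161,-0.035,0.002,0, 60,0.0161,-0.035,0.002,0, 60,0.0161,-0.035,0.002,0, 60,0.0161,-0.035,0.002,0, 60,0.0161,-0.035,0.002,0, 60,0.0161,-0.035,0.002,0, 60,0.0161,-0.035,0.002,0]' 20 >/dev/null; python3 -m pendant '[60,0,0,0,6.92, 60,0,0,0,6.92, 60,0,0,0,6.92, 60,0,0,0,6.92, 60,0,0,0,6.92, 60,0,0,0,6.92, 60,0,0,0,6.92, 60,0,0,0,6.92, 60,0,0,0,6.92, 60,0,0,0,6.92, 60,0,0,0,6.92, 60,0,0,0,6.92, 60,0,0,0,6.92, 60,0,0,0,0, 60,0,0,0,0, 60,0,0,0,0, 60,0,0,0,0]'
python3 - <<'E'
from h import *
st(); snap('wrist','w23'); blobs('w23',.045,.062,(.38,.5,-.1,.1));blobs('w23',.045,.062,(.51,.68,-.1,.13));go(.444,-.0535,-.008,90)
P=cloud('w23');im=cv2.imread('pics/w23.png').astype(int)
rd=(im[...,2]>im[...,0]+50)&(im[...,1]<80)&(P[...,0]<.45)&(P[...,0]>.38)&(abs(P[...,1])<.06)&(P[...,2]<.03); Q=P[rd]; print('mark',np.median(Q,0),Q.min(0),Q.max(0),len(Q)); T=Q[Q[:,0]>.419];print('pointer',T.mean(0),len(T))
E
```

```text
t: 58.37
tool_pos: [0.4473, -0.0565, 0.1247]
tool_rot: [[-0.003, 0.999, -0.043], [0.999, 0.004, 0.042], [0.042, -0.042, -0.998]]
force: [-0.3, -0.6, 0.2]
opening: 0.0652
t 58.37 tcp [ 0.4473 -0.0565  0.1247] xaxis yaw 90.15 zc [-0.043  0.042 -0.998] F [-0.3 -0.6  0.2] open 0.0652 j6 -105.6
px [274. 210.] n 764 mean [ 0.4457 -0.0557  0.0524] rect c [446.6 -55.5] size [19.6 27.9] ang 89.5 zmed 0.0527
px [275. 342.] n 2377 mean [ 0.5729 -0.0556  0.0544] rect c [576.  -55.6] size [50.  45.6] ang 83.1 zmed 0.0563
px [417. 378.] n 209 mean [0.6161 0.0838 0.0568] rect c [617.3  85.6] size [27.1 11.9] ang 74.6 zmed 0.0568
shift [-0.0025  0.0023  0.1328] turn 0.12
mark [0.4170658  0.00608945 0.01199551] [0.41315139 0.00248374 0.00986951] [0.42328588 0.00881392 0.01572138] 55
pointer [0.42098878 0.00654934 0.01331517] 14
```

```bash
python3 -m pendant '[60,-0.0025,0.0023,0.04,0, 60,0,0,0.04,0, 60,0,0,0.03,0, 60,0,0,0.02,0, 60,0,0,0.002,0, 60,0,0,0,0, 60,0,0,0,0, 60,0,0,0,0, 255,0,0,0,0, 255,0,0,0,0, 255,0,0,0,0, 255,0,0,0,0, 255,0,0,0,0, 255,0,0,0,0, 255,0,0,0,0, 255,0,0,0,0]' 20
python3 - <<'E'
from h import *
st()
E
```

```text
t: 59.75
tool_pos: [0.4445, -0.0536, -0.0064]
tool_rot: [[-0.0, 0.999, -0.041], [0.999, 0.002, 0.041], [0.042, -0.041, -0.998]]
force: [-1.4, 0.8, 5.1]
opening: 0.02
t 59.75 tcp [ 0.4445 -0.0536 -0.0064] xaxis yaw 90.03 zc [-0.041  0.041 -0.998] F [-1.4  0.8  5.1] open 0.02 j6 -105.5
```

```bash
python3 -m pendant '[255,0.0102,0,0.0004,0, 255,0.0102,0,0.0004,0, 255,0.0102,0,0.0004,0, 255,0.0102,0,0.0004,0, 255,0.0102,0,0.0004,0, 255,0.0102,0,0.0004,0, 255,0,0,0,0, 255,0,0,0,0, 255,0,0,0,0, 255,0,0,0,0]'
python3 - <<'E'
from h import *
st(); p=snap('wrist','w24'); a=p[120:300,170:390]; cv2.imwrite('pics/c24.png',cv2.resize(a,(660,540),interpolation=2))
E
```

```text
t: 60.58
tool_pos: [0.4439, 0.0084, -0.0064]
tool_rot: [[-0.001, 0.999, -0.042], [0.999, 0.002, 0.042], [0.042, -0.042, -0.998]]
force: [-4.1, 2.0, 6.3]
opening: 0.0197
t 60.58 tcp [ 0.4439  0.0084 -0.0064] xaxis yaw 90.04 zc [-0.042  0.042 -0.998] F [-4.1  2.   6.3] open 0.0197 j6 -113.3
```

View pics/c24.png

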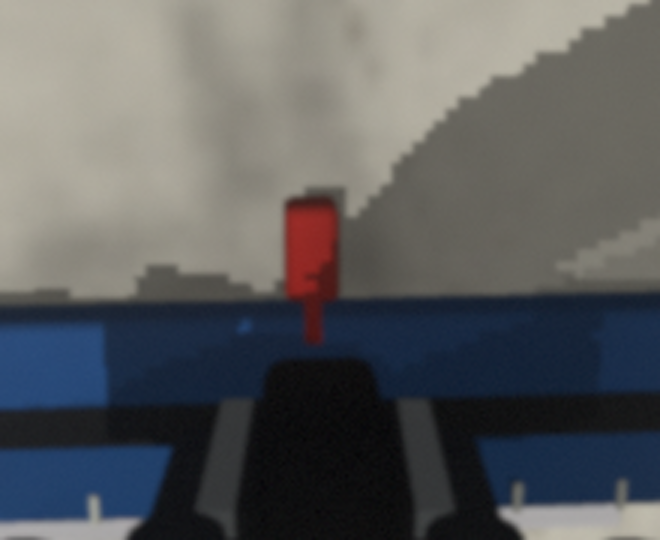

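Run:
```python
from h import *
P=cloud('w24'); im=cv2.imread('pics/w24.png').astype(int)
print('pointer',px('w24',274.5,227,.0145), px('w24',274.5,205,.013))
m=(P[...,2]>.018)&(P[...,2]<.054)&(P[...,0]>.427)&(P[...,0]<.437)&(abs(P[...,1])<.03); Q=P[m]; print(len(Q),np.percentile(Q[:,1],[1,50,99]).round(4))
```

```text
pointer [0.42687334 0.00631513 0.0145    ] [0.41517178 0.00638251 0.013     ]
2254 [-0.0095  0.0065  0.0229]
```

```bash
python3 -m pendant '[60,0,0,0,0, 60,0,0,0,0, 60,0,0,0,0, 60,0,0,0,0, 60,0,0,0,0, 60,0,0,-0.03,0, 60,0,0,-0.04,0, 60,0,0,-0.04,0, 60,0,0,-0.04,0, 60,0,-0.03,-0.03,0, 60,0,-0.03,-0.03,0, 60,0,0,0,0, 60,0,0,0,0, 60,0,0,0,0]'
python3 - <<'E'
from h import *
st(); p=snap('wrist','w25'); blobs('w25',.045,.062,(.38,.5,-.1,.1)); print('hubs');blobs('w25',.05,.062,(.51,.68,-.1,.13))
P=cloud('w25');im=p.astype(int)
rd=(im[...,2]>im[...,0]+50)&(im[...,1]<80)&(P[...,0]<.45)&(P[...,0]>.38)&(abs(P[...,1])<.06)&(P[...,2]<.03); Q=P[rd]; print('mark',Q.min(0),Q.max(0),len(Q),Q.mean(0))
t=snap('top','t25'); blobs('t25',.035,.065,(.25,.7,-.45,.37),20)
cv2.imwrite('pics/c25.png',np.hstack([cv2.resize(p[100:340,100:460],(480,320)),cv2.resize(t[80:290,60:400],(320,198)).copy().repeat(1,0) if 0 else np.vstack([cv2.resize(t[120:270,100:260],(320,300)),np.zeros((20,320,3),np.uint8)])]))
E
```

```text
t: 61.8
tool_pos: [0.3939, -0.0008, 0.204]
tool_rot: [[-0.0, 0.999, -0.042], [0.999, 0.002, 0.043], [0.043, -0.042, -0.998]]
force: [1.1, 0.4, -0.0]
opening: 0.0657
t 61.8 tcp [ 0.3939 -0.0008  0.204 ] xaxis yaw 90.02 zc [-0.042  0.043 -0.998] F [ 1.1  0.4 -0. ] open 0.0657 j6 -116.7
px [278. 236.] n 402 mean [0.4444 0.0065 0.0524] rect c [445.3   6.6] size [18.3 27.1] ang 89.8 zmed 0.0528
hubs
px [227. 342.] n 1407 mean [ 0.5775 -0.056   0.0557] rect c [578.8 -56. ] size [49.9 51.1] ang 83.1 zmed 0.0565
px [337. 348.] n 1146 mean [0.5911 0.0795 0.0555] rect c [595.6  80.5] size [48.5 50.3] ang 82.3 zmed 0.0564
mark [0.40680564 0.00203619 0.00944881] [0.42517306 0.00947027 0.01610742] 98 [0.4154076  0.00571365 0.01211379]
px [130. 169.] n 204 mean [0.6004 0.3006 0.0483] rect c [601.6 301.1] size [50.9 51.5] ang 2.1 zmed 0.0489
px [198. 169.] n 219 mean [0.5974 0.0824 0.0543] rect c [596.1  81.3] size [52.9 51.7] ang 85.9 zmed 0.0553
px [242. 175.] n 225 mean [ 0.5786 -0.0587  0.0544] rect c [578.9 -56.6] size [51.4 51.8] ang 78.3 zmed 0.0564
px [129. 193.] n 215 mean [0.5225 0.3004 0.0477] rect c [523.2 301.5] size [52.8 51.3] ang 3.3 zmed 0.0476
px [125. 215.] n 34 mean [0.4517 0.3098 0.05  ] rect c [454.1 307.7] size [12.9 36.8] ang 24.3 zmed 0.0496
px [350. 264.] n 204 mean [ 0.2929 -0.3968  0.046 ] rect c [ 292.8 -398.2] size [50.4 51.3] ang 28.4 zmed 0.046
```

```bash
python3 -c "
from cell import bot
print(bot.close_job())"
```

```text
the job is handed in; nothing more can be done
None
```

I handed the job in at about 62 s, with every step done in the order asked; no verdict was reported.

- **Slider to zero:** I dragged it against the end stop at your right (34 N). It measured 60 mm from the track's centre, which is the zero end.
- **Hubs on the shafts:** hub_b is on the left shaft and hub_a on the right. Both pressed down until they stopped at about 15 N. Their tops measured about 58 mm, the fully seated height, and did so again at the end.
- **Tray:** hub_d and the two opposite-keyway hubs (c and e) lie flat in the tray. Their tops measured about 50 mm, as expected for flat on the floor. In the last depth check, the arm hid most of one of them, but it had measured fine just before.
- **Slider to the marker:** the grip stands at y = 6.5 mm and the marker at about 5.8 to 6.3 mm, so they agree to within about 0.7 mm.

**What disagreed or went wrong:**
- **Finger length:** the fingertips are really about 40 mm behind the stated TCP. My first grasp on the slider closed above it, and I corrected for this from then on.
- **Disturbance:** one of the opposite-keyway hubs was knocked about 25 mm during the run, and I measured it again before picking it up.
- **Tool tilt:** on the first trip to the tray the tool picked up a 3.4° tilt, probably from the last joint's range limit. I allowed for it in all later moves.
- **Final picture:** the viewer's 16-picture limit was used up, so the last check was by depth measurement only. I did not measure the ring clamp or tape roll at the end.

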